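# Load the paper dispenser

### The arm

A 6-joint arm with a two-finger parallel gripper is mounted at the origin on a cart in front of the work surface, level with it; the furniture and walls round the work are solid. World frame = base frame: x ahead of the robot, y to its left, z up, the work surface at z = 0. Lengths are in mm, angles in degrees, forces in N, time in s.
With the tool pointing down it reaches from about 350 to 975 mm from the base axis. Payload 7.1 kg.
Tool frame: the origin (TCP) lies midway between the tips of the shut fingers; the grasp point (between the pads) lies env.pinch_z behind it (env.pinch_z is the distance from the TCP to the grasp point, in mm); x points along the fingers, y is the direction in which the jaws open and shut, and the axes are right-handed (so a half turn about x gives the same grasp; the last joint's range is limited). The gripper opens to 88 mm and grips with 3 to 60 N. Pads are 20 mm wide; open, the fingers measure 115 mm over their backs; the gripper's body (75 mm by 178 mm) begins 61 mm behind the grasp point.
Start: joints at [-78.323, 24.242, 93.386, -0, 62.372, -1.089], TCP at [138.12, -609.531, 222.675] pointing down, gripper open.
Joint ranges: [-172.04, 172.04], [-51.8, 120.97], [4.93, 147.93], [-75.15, 255.16], [6.16, 154.13], [-145.62, 145.62]. Speed limits (degrees/s): [136.94, 136.94, 172.46, 180, 180, 180].

### API

Orientations are given as a 3x3 rotation matrix whose columns are the frame's x, y, z axes.
In Python, from workcell import env, imaging, order gives the robot as it stands.
- The arm moves only by the tool play_rows, never from a script. Its argument "series" is a list of rows, each an object of numbers: "hand": the finger opening in mm, from 0 to 87.8; "tx", "ty", "tz": the shift along the tool's x, y, z in mm; "turn": the turn about the tool's x in degrees. A call has 1 to 20 rows; each row is the pose to reach, as a shift and turn from the pose commanded when the call began, along the tool's axes at that moment; what a row does not reach only later rows make up. A row lasts 1/12 s, in which the tool goes at most 41.7 mm and 7.16 degrees, less where a joint would pass 70% of its speed; a pose out of reach is approached as far as the arm can. A call with a gripper value outside its range is refused whole. The fingers move at their own pace and stop on an object; "grip_force" is the grip in N (left out, the last holds). Time passes only in rows, so rows that repeat a pose let the fingers close. It gives the time, the measured TCP pose, the force and the opening at its end, in the units of the state.
- env.state(): the state, without advancing time (a new reading comes with each control period).
- imaging.capture(name): name is "scene" or "top" or "wrist"; returns a dict with "img" (400x640x3 uint8, blue, green, red), "camera_matrix" (3x3 intrinsics, pixels), "rvec" (rotation vector, rad) and "tvec" (3), from world to camera coordinates, as OpenCV has them. Camera axes: x right, y down, z forward; pixel columns grow to the right and rows downward; lengths in mm; the calibration is good to about 2 mm. A picture is of the moment at which its call begins. There is no depth.
- order.job_done(): hands the job in, once; it reports no verdict.
The state is a dict: "time_s": time; "joints": joint angles; "joint_vel": joint speeds; "tau": joint torques, N m; "tcp_pos": TCP position; "tcp_rot": TCP orientation; "force": force on the tool from outside, world axes, zero at the start; "wrist_torque": the same for the moment, N m; "grip_width": finger opening in mm.
Only numpy, scipy, OpenCV 4.12 (cv2) and the standard library are available. Lean on these libraries where they do the work, as an engineer would, in place of code of your own. Each camera call takes 0.05 s, during which the arm holds its last target.

### The job

Load the wooden paper dispenser: set the roll of cake-collar paper in the cradle between the two cheeks, then lay the thick dowel on the narrow ledge in front of the cheek's hole and let go of it. Push the dowel by its end through the first cheek, the roll and the far cheek until it sticks out about equally on both sides, then swing the wooden keeper down behind its end so that it cannot slide back out. Leave the other things on the worktop where they are.

Things in the scene. Friction and masses are not known exactly. Their poses are not given: they have to be found in the camera images.
- cradle_mid (a point): Point on the wooden dispenser's spindle axis midway between its two cheeks, 60 mm above the worktop. Axes: y along the dispenser towards its ledge, z up, x across it (away from the robot). Fixed, turned up to 0.2 rad. Under it two bars along y form an open cradle 92 mm long that holds the roll with its bore on this axis; open above, in front and behind.
- hole_mouth (a point): Centre of the hole's mouth in the ledge-side cheek, 58 mm along +y from cradle_mid; same axes. Both cheeks are boards 12 mm thick (y 46 to 58 mm either side of cradle_mid), 90 mm wide in x, tops 98 mm above the worktop, each with a round 22 mm hole on the axis.
- ledge_mid (a point): Point on the axis 200 mm along +y from cradle_mid, a good place for the dowel's centre when laid down; same axes. The ledge runs from y = 62 to 273 mm: a web with two thin steel rails, 18 mm wide in all, so fingers fit down either side. A dowel in the groove between the rails is in line with the holes; the rails' tops are 7 mm below the axis. Foot board 56 mm wide, 10 mm thick.
- roll_mid (a point): Centre of the loose paper roll, white, diameter 56 mm, length 80 mm, rigid, with a 26 mm bore right through along its y axis; about 120 g. It lies on its side on the worktop to the right of the dispenser, centre 28 mm high.
- dowel_mid (a point): Centre of the loose round wooden dowel, diameter 18 mm, length 210 mm along its y axis, both ends alike and slightly bevelled; about 50 g. It lies on the worktop at the front left, centre 9 mm high; it can roll. The brush nearby is much thinner and not part of the job.
- keeper_pivot (a point): Pivot of the keeper, 133 mm along +y and 42 mm along -x (the robot side) from cradle_mid, 60 mm above the worktop; same axes; the keeper turns about y. Its post, 72 mm high, fills x -50 to -34 and y 140 to 154 mm from cradle_mid.
- keeper_tip (a point): Free end of the keeper, a wooden arm 10 mm thick (along y), 14 mm high, its end 56 mm from the pivot. Open, it stands up and leans back to -x. Shut, it lies level towards +x across the ledge, its top 67 mm above the worktop, and its inner face, at y = 128 mm from cradle_mid, keeps the dowel from sliding back.
- keeper (a joint): Angle of the keeper: 0 shut (level, end stop), 1.57 straight up, up to 2.1 leaning back; starts open, 1.7 or more. Stiff friction pivot (0.04 N m, about 1 N at the tip): it stays where it is left; swing it by pushing the free end from its -x side over towards +x, then down.
- tin_small: Bystander: round green tin, 66 mm across, 45 mm high; origin at the centre of its underside.
- pinch_bowl: Bystander: small pale bowl, 71 mm across, 30 mm high; origin at the centre of its underside.
- jar_tiny: Bystander: short glass jar with pebbles, 72 x 63 x 85 mm high; origin at the centre of its underside.
- lid_box_1: Bystander: dark lidded box with a strap, 65 x 98 x 66 mm high; origin at the centre of its underside.
Things that resemble listed ones, but are neither listed nor needed, are in the scene too. What is shaped like the part that bears roll_mid but blue is not meant.

How it is judged:
By the outcome, as a careful person would: the job done as asked, in the order asked, and still so for the second after the job is handed in, with the robot touching nothing.
It also fails if it takes over 67 s, if anything falls off the work surface, if the arm or the gripper's body presses on something with over 40 N, if the wrist force passes 120 N, or if a joint passes its speed limit or range.

## Working session

There is one attempt and no reset: what is moved stays moved. The work goes in short steps, Python scripts to look and compute and a tool call to move; the robot and the scene stay as the last step left them, time stands still between calls to the robot, and variables do not carry over. Pictures are saved under pics/ and viewed, and the job is handed in when it is done.

Besides the shell and the picture viewer there is one more tool, called after "Request:" in YAML: its name, and indented under it one key for each argument. play_rows: Moves the arm, as the interface text tells. Its arguments: {"type":"object","properties":{"series":{"type":"array","items":{"type":"object","properties":{"hand":{"type":"number"},"tx":{"type":"number"},"ty":{"type":"number"},"tz":{"type":"number"},"turn":{"type":"number"}}}},"grip_force":{"type":"number"}},"required":["series"]}

```bash
ls -la; mkdir -p pics
python3 - <<'E'
from workcell import env, imaging, order
import cv2
print(env.state(), env.pinch_z)
for n in ("scene","top","wrist"):
    c=imaging.capture(n); cv2.imwrite(f"pics/a_{n}.png",c["img"]); print(n,c["camera_matrix"],c["rvec"],c["tvec"])
E
```

```text
total 12
drwxr-xr-x  3 agent agent 4096 Dec  6 17:13 .
drwxr-xr-x 23 root  root  4096 Dec  6 17:13 ..
drwxr-xr-x  2 agent agent 4096 Dec  6 17:13 pics
{'time_s': 0.0, 'joints': array([-7.83239644e+01,  2.42844878e+01,  9.34300379e+01, -5.53620874e-04,
        6.23732726e+01, -1.08817403e+00]), 'joint_vel': array([-0.00747114, -0.04735698,  0.03120363,  0.02341477, -0.00501771,
       -0.02563388]), 'tau': array([-1.82964327e-04, -5.44615066e+01, -2.73664802e+01,  6.42064889e-02,
        2.25496525e-02, -1.51299600e-04]), 'tcp_pos': array([ 138.00322849, -609.01100638,  221.91065088]), 'tcp_rot': array([[-3.18501079e-04,  2.20943451e-01, -9.75286568e-01],
       [ 1.49892816e-03, -9.75285417e-01, -2.20943679e-01],
       [-9.99998826e-01, -1.53225530e-03, -2.05489025e-05]]), 'force': array([ 0.3606296 , -0.26757583, -0.53044033]), 'wrist_torque': array([-0.02289213,  0.02273527,  0.02821128]), 'grip_width': 87.78778996979928} 18.700000000000003
scene [[451.28496414   0.         317.45741282]
 [  0.         451.28496414 203.15757819]
 [  0.           0.           1.        ]] [ 1.0542202  -2.49474697  0.90393214] [ 320.14496945  362.72739253 1238.30519532]
top [[449.99180894   0.         323.67579232]
 [  0.         449.99180894 188.57203272]
 [  0.           0.           1.        ]] [ 2.1779309  -2.13344799  0.1115681 ] [ -49.71198397  524.46709833 1449.84033866]
wrist [[359.93496794   0.         326.18206747]
 [  0.         359.93496794 203.56577605]
 [  0.           0.           1.        ]] [-2.29725939  1.83530761  0.22983784] [-623.44038201  -29.8145252   389.2867865 ]
```

View pics/a_scene.png

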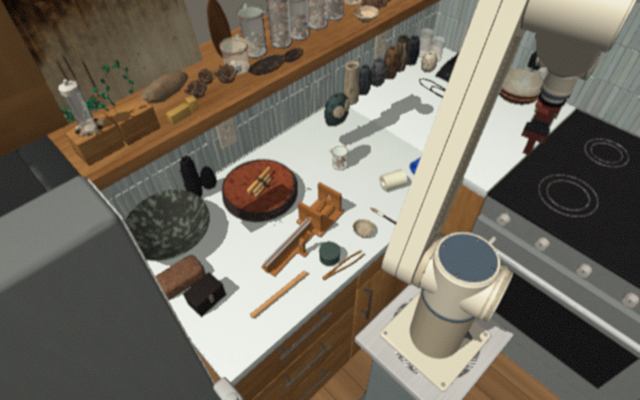

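View pics/a_top.png

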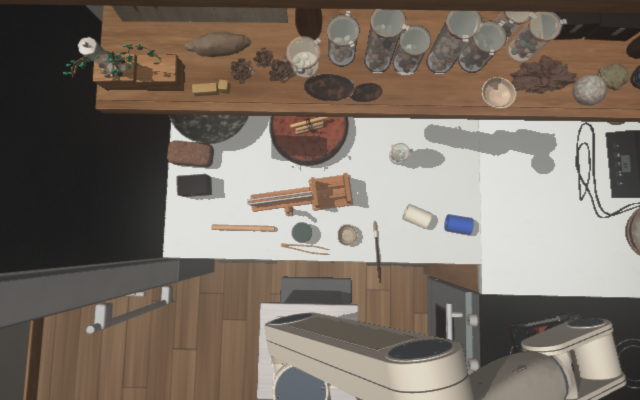

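View pics/a_wrist.png

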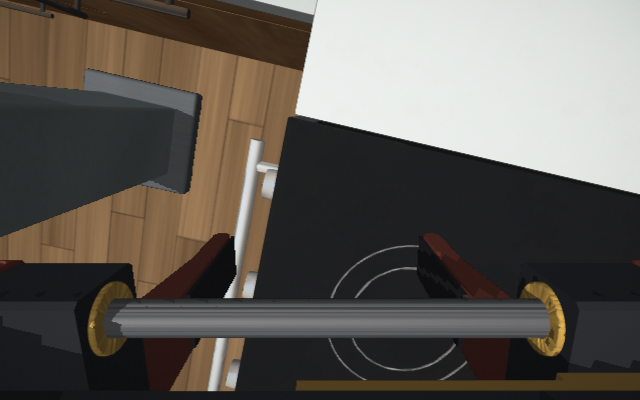

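Top view: white roll at about (418,216), blue decoy (459,225), dowel (243,228), dispenser (300,193) with its ledge to the left. I'll enlarge the relevant crops.

```bash
cat > h.py <<'E'
import cv2, numpy as np
from workcell import env, imaging, order
def cam(n):
    c=imaging.capture(n); return c
def save(c,name,box=None,s=1):
    im=c["img"]
    if box: x0,y0,x1,y1=box; im=im[y0:y1,x0:x1]
    im=cv2.resize(im,None,fx=s,fy=s,interpolation=cv2.INTER_CUBIC); cv2.imwrite("pics/"+name+".png",im)
def ray(c,uv):
    R=cv2.Rodrigues(np.array(c["rvec"],float))[0]; t=np.array(c["tvec"],float).ravel()
    d=R.T@np.linalg.inv(c["camera_matrix"])@np.array([uv[0],uv[1],1.]); o=-R.T@t
    return o,d
def atz(c,uv,z):
    o,d=ray(c,uv); return o+d*(z-o[2])/d[2]
def proj(c,P):
    return cv2.projectPoints(np.array(P,float).reshape(-1,3),np.array(c["rvec"],float),np.array(c["tvec"],float),np.array(c["camera_matrix"],float),None)[0].reshape(-1,2)
E
python3 - <<'E'
import cv2
im=cv2.imread("pics/a_top.png")
cv2.imwrite("pics/b1.png",cv2.resize(im[165:265,200:360],None,fx=5,fy=5,interpolation=cv2.INTER_CUBIC))
cv2.imwrite("pics/b2.png",cv2.resize(im[165:265,340:500],None,fx=5,fy=5,interpolation=cv2.INTER_CUBIC))
im=cv2.imread("pics/a_scene.png")
cv2.imwrite("pics/b3.png",cv2.resize(im[170:320,230:430],None,fx=4,fy=4,interpolation=cv2.INTER_CUBIC))
E
```

```text
(no output)
```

View pics/b1.png

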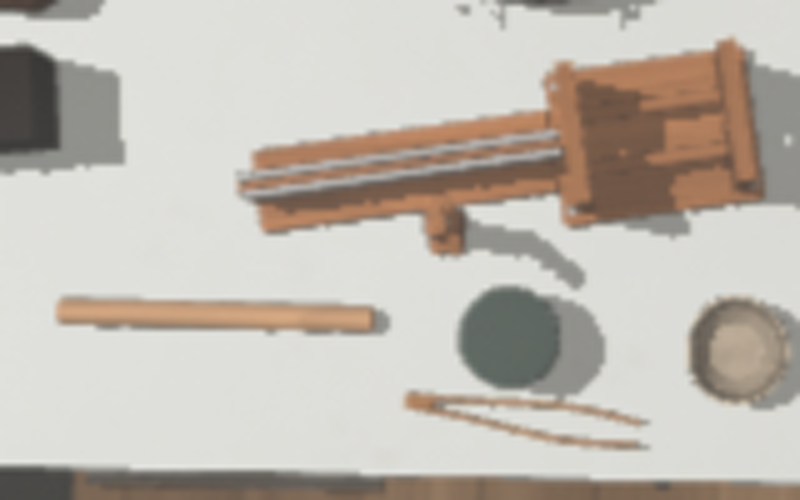

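View pics/b2.png

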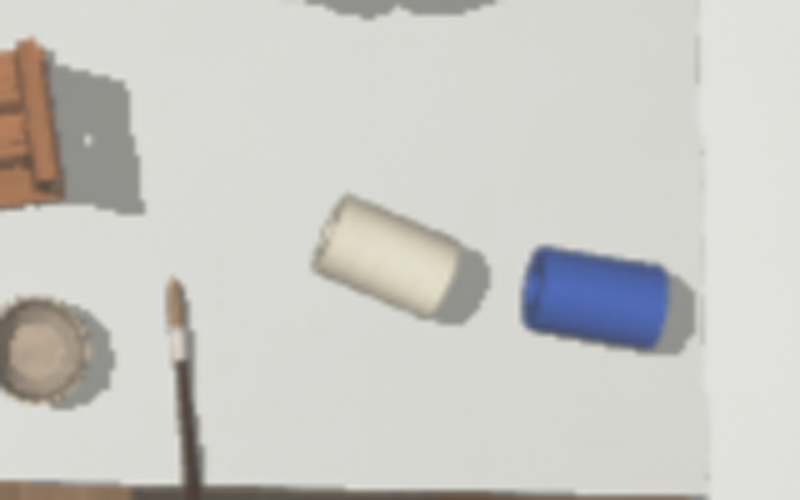

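View pics/b3.png

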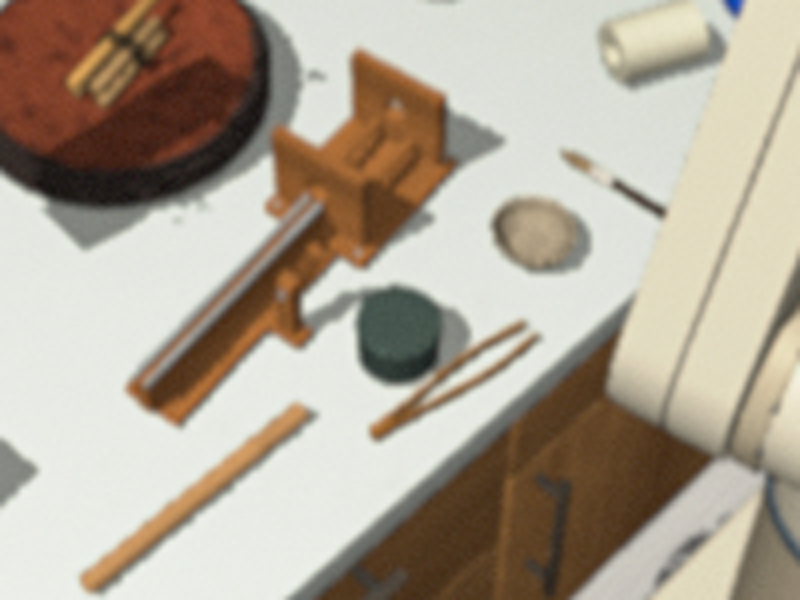

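Crop b1 shows the ledge rail ends at about (240,177) and (247,193), cheek tops, dowel from (60,310) to (373,320), and keeper at (445,225). In b2 the roll outline runs (345,195)/(315,270) to (460,245)/(432,318). I'll fit the dispenser pose with a wireframe overlay.

```bash
cat > fit.py <<'E'
from h import *
from scipy.optimize import least_squares
import pickle
C={n:imaging.capture(n) for n in ("top","scene")}
pickle.dump(C,open("cams.pkl","wb"))
def b(x,y,s=5,o=(200,165)): return ((x+.5)/s-.5+o[0],(y+.5)/s-.5+o[1])
T=C["top"]
for n in C: print(n,"campos",ray(C[n],(0,0))[0])
obs=[ # obj pt, cam, pix
((9,273,53),"top",b(238,173)),((-9,273,53),"top",b(246,198)),
((45,58,98),"top",b(556,66)),((-45,58,98),"top",b(568,218)),
((45,-58,98),"top",b(742,40)),((-45,-58,98),"top",b(760,190)),
((45,-46,98),"top",b(720,45)),
]
def tow(p,P):
    c,s=np.cos(p[2]),np.sin(p[2]); P=np.array(P,float)
    return np.array([p[0]+c*P[0]-s*P[1],p[1]+s*P[0]+c*P[1],P[2]])
def res(p): return np.concatenate([proj(C[n],tow(p,P))[0]-np.array(q) for P,n,q in obs])
r=least_squares(res,[700,0,0.1]); p=r.x
print(p,np.degrees(p[2])); print(r.fun.reshape(-1,2).round(2))
np.save("disp.npy",p)
def draw(name,box,s,out):
    im=C[name]["img"]; x0,y0,x1,y1=box
    im=cv2.resize(im[y0:y1,x0:x1],None,fx=s,fy=s,interpolation=cv2.INTER_CUBIC)
    def L(A,B,col):
        q=proj(C[name],[tow(p,A),tow(p,B)]); q=((q-[x0,y0]+.5)*s-.5).round().astype(int)
        cv2.line(im,tuple(map(int,q[0])),tuple(map(int,q[1])),col,1)
    for sg in (1,-1):
        ys=(46*sg,58*sg)
        for y in ys:
            L((45,y,98),(-45,y,98),(0,255,0)); 
            for x in(45,-45):L((x,y,98),(x,y,10),(0,255,0))
        for x in(45,-45):L((x,ys[0],98),(x,ys[1],98),(0,255,0))
    for x in(9,-9):L((x,62,53),(x,273,53),(255,0,0))
    L((9,273,53),(-9,273,53),(255,0,0))
    for x in(28,-28):L((x,62,10),(x,273,10),(0,0,255))
    for x in(-50,-34):L((x,140,72),(x,154,72),(255,255,0))
    for y in(140,154):L((-50,y,72),(-34,y,72),(255,255,0))
    for a in (1.7,1.9,2.1): L((-42,133,60),(-42+56*np.cos(a),133,60+56*np.sin(a)),(255,0,255))
    cv2.imwrite(out,im)
draw("top",(200,165,360,265),5,"pics/f1.png"); draw("scene",(230,170,430,320),4,"pics/f2.png")
# dowel
for u in ((58,310),(374,320)): print("dowel end",atz(T,b(*u),9).round(1))
for u in ((345,195),(315,270),(460,245),(432,318)): print("roll corner",atz(T,b(*u,5,(340,165)),28).round(1))
c=b((345+315+460+432)/4,(195+270+245+318)/4,5,(340,165)); print(atz(T,c,28).round(1))
E
python3 fit.py
```

```text
top campos [ 354.43143346  -59.12508577 1500.15219541]
scene campos [-170.81204543  578.35697453 1184.81651519]
[ 5.13388686e+02 -6.33900017e+01  1.43115741e-01] 8.199927944764053
[[-0.2  -0.06]
 [-1.23  0.45]
 [ 0.31  0.37]
 [ 1.31 -1.71]
 [-0.31  1.07]
 [-0.23 -0.64]
 [ 0.31  0.54]]
dowel end [393.6 331.3   9. ]
dowel end [391.4 121.5   9. ]
roll corner [ 481.7 -317.9   28. ]
roll corner [ 432.2 -298.4   28. ]
roll corner [ 450.4 -392.8   28. ]
roll corner [ 402.6 -374.3   28. ]
[ 441.6 -345.9   28. ]
```

View pics/f1.png

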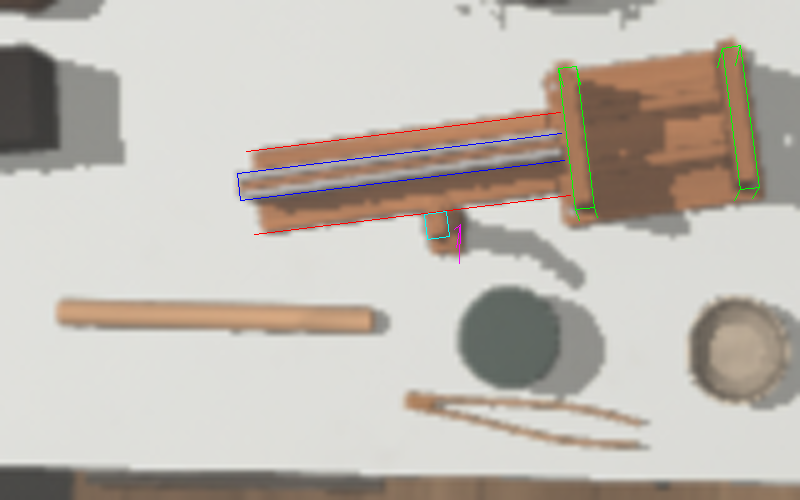

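View pics/f2.png

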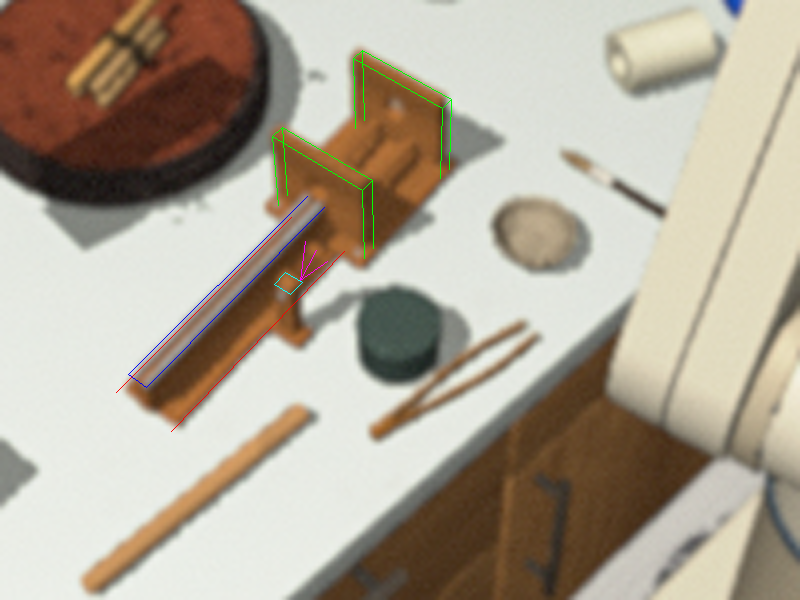

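```bash
cat >> h.py <<'E'
def delta(P,ydeg=None,st=None):
    """shift in tool axes from the measured pose to world P with tool y at heading ydeg"""
    st=st or env.state(); R=np.array(st["tcp_rot"]); d=R.T@(np.array(P,float)-st["tcp_pos"])
    h=np.degrees(np.arctan2(R[1,1],R[0,1])); t=None
    if ydeg is not None: t=-((ydeg-h+180)%360-180)
    print("at",np.round(st["tcp_pos"],1),"head %.1f"%h,"t=%.2f"%st["time_s"],"-> tx %.1f ty %.1f tz %.1f turn"%tuple(d),t if t is None else round(t,1))
def disp(P,p=None):
    p=np.load("disp.npy") if p is None else p; c,s=np.cos(p[2]),np.sin(p[2])
    return np.array([p[0]+c*P[0]-s*P[1],p[1]+s*P[0]+c*P[1],P[2]])
E
python3 - <<'E'
from h import *
delta((441,-346,130),-22)
import pickle
C=pickle.load(open("cams.pkl","rb"))
b=lambda x,y,s=5,o=(200,165): ((x+.5)/s-.5+o[0],(y+.5)/s-.5+o[1])
print("tin",atz(C["top"],b(509,337),45).round(), "bowl",atz(C["top"],b(738,350),30).round(),"tongs",atz(C["top"],b(415,400),5).round(),"box",atz(C["top"],(195,185),66).round())
E
```

```text
at [ 138.1 -609.3  222.3] head -77.2 t=0.25 -> tx 92.4 ty -189.8 tz -353.6 turn -55.2
tin [381.  30.  45.] bowl [ 376. -118.   30.] tongs [339.  93.   5.] box [525. 375.  66.]
```

Request:
play_rows:
  series:
    - {"tx": 10,"ty": -18,"tz": -30,"turn": -4,"hand": 87}
    - {"tx": 30,"ty": -45,"tz": -80,"turn": -12}
    - {"tx": 92,"ty": -190,"tz": -354,"turn": -55}
    - {"tx": 92,"ty": -190,"tz": -354,"turn": -55}
    - {"tx": 92,"ty": -190,"tz": -354,"turn": -55}
    - {"tx": 92,"ty": -190,"tz": -354,"turn": -55}
    - {"tx": 92,"ty": -190,"tz": -354,"turn": -55}
    - {"tx": 92,"ty": -190,"tz": -354,"turn": -55}
    - {"tx": 92,"ty": -190,"tz": -354,"turn": -55}
    - {"tx": 92,"ty": -190,"tz": -354,"turn": -55}
    - {"tx": 92,"ty": -190,"tz": -354,"turn": -55}
    - {"tx": 92,"ty": -190,"tz": -354,"turn": -55}
    - {"tx": 92,"ty": -190,"tz": -354,"turn": -55}
    - {"tx": 92,"ty": -190,"tz": -354,"turn": -55}
    - {"tx": 92,"ty": -190,"tz": -354,"turn": -55}
    - {"tx": 92,"ty": -190,"tz": -354,"turn": -55}

```text
schema error: expected keys hand, tx, ty, tz, turn
```

Run:
```python
from h import *
delta((441,-346,130),-22)
c=cam("wrist"); save(c,"w1"); import pickle; pickle.dump(c,open("w.pkl","wb"))
print(ray(c,(0,0))[0])
c=cam("top"); save(c,"t1",(340,165,500,265),5)
```

```text
at [ 138.1 -609.3  222.3] head -77.2 t=0.25 -> tx 92.4 ty -189.8 tz -353.6 turn -55.2
[ 202.50206652 -594.06535589  384.19162328]
```

View pics/w1.png

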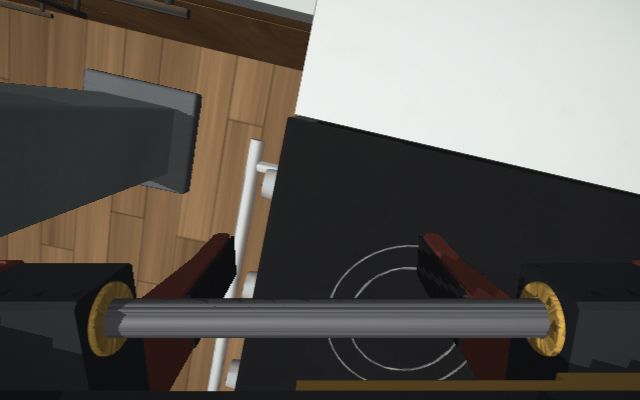

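The call was refused because every row needs all five keys. The wrist image still shows only the hob and the fingers, so the arm has not moved.

Request:
play_rows:
  series:
    - {"tx": 10,"ty": -18,"tz": -30,"turn": -4,"hand": 87}
    - {"tx": 30,"ty": -45,"tz": -80,"turn": -12,"hand": 87}
    - {"tx": 92,"ty": -190,"tz": -354,"turn": -55,"hand": 87}
    - {"tx": 92,"ty": -190,"tz": -354,"turn": -55,"hand": 87}
    - {"tx": 92,"ty": -190,"tz": -354,"turn": -55,"hand": 87}
    - {"tx": 92,"ty": -190,"tz": -354,"turn": -55,"hand": 87}
    - {"tx": 92,"ty": -190,"tz": -354,"turn": -55,"hand": 87}
    - {"tx": 92,"ty": -190,"tz": -354,"turn": -55,"hand": 87}
    - {"tx": 92,"ty": -190,"tz": -354,"turn": -55,"hand": 87}
    - {"tx": 92,"ty": -190,"tz": -354,"turn": -55,"hand": 87}
    - {"tx": 92,"ty": -190,"tz": -354,"turn": -55,"hand": 87}
    - {"tx": 92,"ty": -190,"tz": -354,"turn": -55,"hand": 87}
    - {"tx": 92,"ty": -190,"tz": -354,"turn": -55,"hand": 87}
    - {"tx": 92,"ty": -190,"tz": -354,"turn": -55,"hand": 87}
    - {"tx": 92,"ty": -190,"tz": -354,"turn": -55,"hand": 87}
    - {"tx": 92,"ty": -190,"tz": -354,"turn": -55,"hand": 87}

```text
time_s: 1.68
tcp_pos: [440.5, -347.2, 131.0]
tcp_rot: [[0.0, 0.925, -0.38], [-0.0, -0.38, -0.925], [-1.0, 0.0, 0.0]]
force: [-0.4, -0.9, 0.5]
grip_width: 87.3
```

Run:
```python
from h import *
delta((441,-346,130),-22)
c=cam("wrist"); save(c,"w2"); import pickle; pickle.dump(c,open("w.pkl","wb"))
print(ray(c,(0,0))[0])
```

```text
at [ 440.5 -347.2  131. ] head -22.4 t=1.68 -> tx 1.0 ty -0.0 tz -1.3 turn -0.4
[ 465.32219321 -284.94673049  292.90105922]
```

View pics/w2.png

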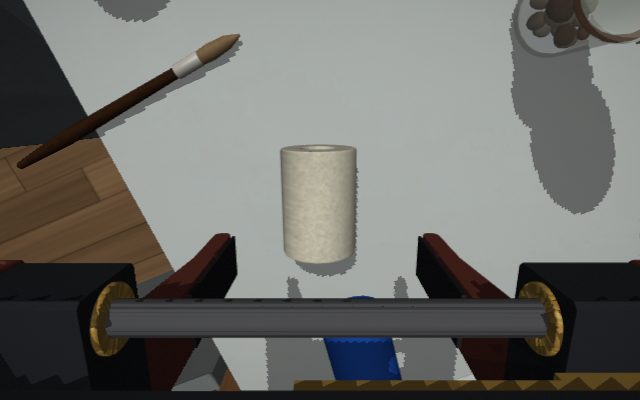

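Wrist view: the roll's silhouette spans u 281–357, v 145–262, with its bore towards the brush. I'll fit a cylinder to refine it.

```bash
cat > roll.py <<'E'
from h import *
import pickle, sys
from scipy.optimize import least_squares
c=pickle.load(open("w.pkl","rb"))
im=c["img"].astype(int); 
# mask: creamy (R-B large)
m=((im[...,2]-im[...,0])>18)&(im[...,2]>110)
m=m.astype(np.uint8); n,l,s,ce=cv2.connectedComponentsWithStats(m)
k=l[200,318]; mm=(l==k).astype(np.uint8); print("area",s[k])
cnt=max(cv2.findContours(mm,0,1)[0],key=len)[:,0,:]
hull=cv2.convexHull(cnt)[:,0,:].astype(float)
def pts(p):
    a=np.linspace(0,2*np.pi,60,endpoint=False); P=[]
    for y in(-40,40):
        for t in a:
            X=28*np.cos(t);Z=28+28*np.sin(t); cc,ss=np.cos(p[2]),np.sin(p[2])
            P.append((p[0]+cc*X-ss*y,p[1]+ss*X+cc*y,Z))
    return proj(c,P)
th=np.linspace(0,2*np.pi,48,endpoint=False); D=np.c_[np.cos(th),np.sin(th)]
res=lambda p:(pts(p)@D.T).max(0)-(hull@D.T).max(0)
r=least_squares(res,[441,-346,np.radians(-22)],x_scale=[1,1,.02])
print(r.x[:2].round(1),np.degrees(r.x[2]).round(2),"rms px",np.sqrt(np.mean(r.fun**2)).round(2))
ax=np.array([-np.sin(r.x[2]),np.cos(r.x[2])])
delta((*r.x[:2],9.5),np.degrees(r.x[2]))
E
python3 roll.py
```

```text
area [ 285  150   65  113 6543]
[ 434.  -343.5] -22.65 rms px 5.0
at [ 440.6 -347.   131. ] head -22.3 t=1.73 -> tx 121.5 ty -7.5 tz -0.8 turn 0.3
```

Run:
```python
import pickle,cv2
c=pickle.load(open("w.pkl","rb"));im=c["img"]
cv2.imwrite("pics/w2c.png",cv2.resize(im[135:275,250:390],None,fx=4,fy=4,interpolation=cv2.INTER_CUBIC))
print(im[200,275:290].tolist(), im[200,350:364].tolist())
```

```text
[[170, 174, 168], [169, 173, 167], [169, 173, 167], [169, 173, 167], [169, 173, 167], [169, 173, 167], [151, 155, 151], [97, 105, 106], [98, 110, 112], [109, 122, 125], [114, 128, 131], [119, 134, 137], [123, 138, 142], [127, 143, 147], [130, 147, 150]] [[107, 120, 123], [99, 112, 115], [92, 104, 106], [85, 96, 99], [79, 88, 91], [87, 93, 93], [118, 120, 117], [139, 142, 138], [168, 171, 167], [169, 172, 167], [169, 172, 167], [169, 172, 167], [169, 172, 167], [169, 172, 167]]
```

View pics/w2c.png

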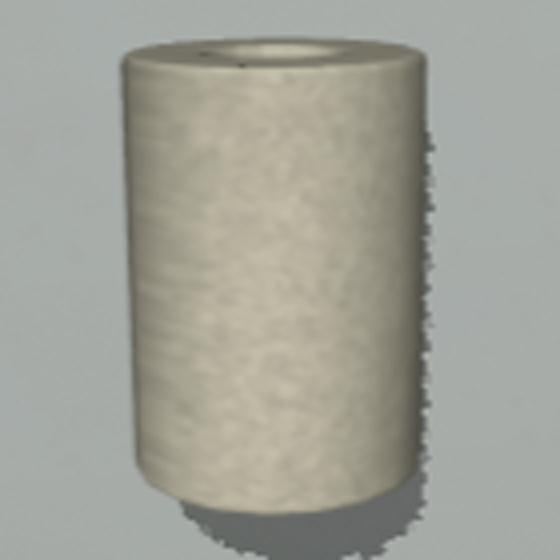

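```bash
sed -i 's#^hull=.*#hull=np.array([(122,60),(135,48),(200,41),(275,38),(350,41),(415,47),(427,60),(418,468),(395,488),(340,506),(275,513),(210,507),(160,490),(138,465)])/4.+[250-.4,135-.4]#' roll.py; python3 roll.py
```

```text
area [ 285  150   65  113 6543]
[ 435.8 -342.2] -21.98 rms px 1.38
at [ 440.6 -347.   131. ] head -22.3 t=1.73 -> tx 121.5 ty -6.3 tz -2.6 turn -0.4
```

Request:
play_rows:
  series:
    - {"tx": 15,"ty": -6,"tz": -2,"turn": 0,"hand": 87}
    - {"tx": 45,"ty": -6,"tz": -2,"turn": 0,"hand": 87}
    - {"tx": 80,"ty": -6,"tz": -2,"turn": 0,"hand": 87}
    - {"tx": 105,"ty": -6,"tz": -2,"turn": 0,"hand": 87}
    - {"tx": 117,"ty": -6,"tz": -2,"turn": 0,"hand": 87}
    - {"tx": 121,"ty": -6,"tz": -2,"turn": 0,"hand": 87}
    - {"tx": 121,"ty": -6,"tz": -2,"turn": 0,"hand": 70}
    - {"tx": 121,"ty": -6,"tz": -2,"turn": 0,"hand": 50}
    - {"tx": 121,"ty": -6,"tz": -2,"turn": 0,"hand": 50}
    - {"tx": 121,"ty": -6,"tz": -2,"turn": 0,"hand": 50}
    - {"tx": 121,"ty": -6,"tz": -2,"turn": 0,"hand": 50}
    - {"tx": 121,"ty": -6,"tz": -2,"turn": 0,"hand": 50}
  grip_force: 15

```text
time_s: 2.73
tcp_pos: [437.1, -342.3, 10.8]
tcp_rot: [[0.001, 0.926, -0.378], [-0.001, -0.378, -0.926], [-1.0, 0.002, 0.001]]
force: [-0.4, 0.0, 5.9]
grip_width: 56.5
```

Run:
```python
from h import *
s=env.state(); print(s["force"],s["grip_width"])
delta(disp((0,0,150)),8.2)
c=cam("wrist"); save(c,"w3"); import pickle; pickle.dump(c,open("w.pkl","wb"))
```

```text
[-0.39655232  0.00728579  5.93525771] 56.50390096654659
at [ 437.1 -342.3   10.8] head -22.2 t=2.73 -> tx -139.4 ty -34.7 tz -287.0 turn -30.4
```

View pics/w3.png

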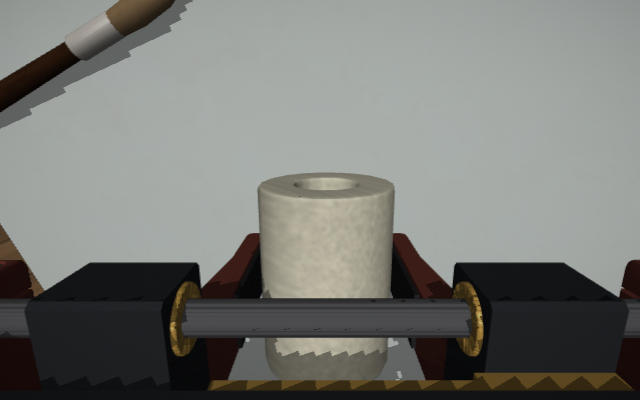

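Roll is gripped (56.5 mm). The bore's ellipse centre is near (327,185), with the face's widest points at (258,190) and (394,190). I'll use that to find where the roll's end lies relative to the TCP.

Run:
```python
from h import *
import pickle
c=pickle.load(open("w.pkl","rb")); s=env.state(); R=np.array(s["tcp_rot"])
for uv,z in (((327,184.5),28),((258,188),28),((394,188),28),((326,173.5),56)):
    P=atz(c,uv,z); print(uv,P.round(1),"tool",(R.T@(P-s["tcp_pos"])).round(1))
# overlay expected end circle for tz=-40
a=np.linspace(0,2*np.pi,200)
im=cv2.resize(c["img"],None,fx=1,fy=1)
for z0,col in((-38,(0,0,255)),(-40,(0,255,0)),(-42,(255,0,0))):
  for r in(28,13):
    P=[s["tcp_pos"]+R@np.array([-17.2+r*np.sin(t),0,z0+0.0]) + R@np.array([0,r*np.cos(t),0]) for t in a]
    for q in proj(c,P): cv2.circle(im,tuple(int(round(v)) for v in q),0,col,-1)
cv2.imwrite("pics/w3o.png",cv2.resize(im[150:300,220:440],None,fx=3.6,fy=3.6,interpolation=cv2.INTER_NEAREST))
```

```text
(327, 184.5) [ 451.4 -306.6   28. ] tool [-17.2  -0.4 -38.4]
(258, 188) [ 424.6 -297.3   28. ] tool [-17.3 -28.6 -37. ]
(394, 188) [ 476.2 -318.4   28. ] tool [-17.2  27.1 -37. ]
(326, 173.5) [ 454.4 -297.9   56. ] tool [-45.2  -0.8 -47.6]
```

View pics/w3o.png

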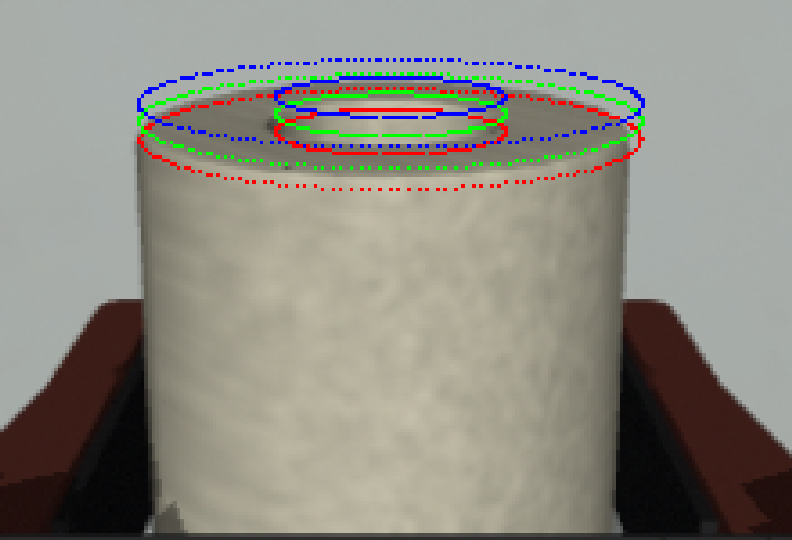

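Request:
play_rows:
  series:
    - {"tx": -15,"ty": 0,"tz": 0,"turn": 0,"hand": 50}
    - {"tx": -50,"ty": 0,"tz": 0,"turn": 0,"hand": 50}
    - {"tx": -90,"ty": -2,"tz": -15,"turn": -2,"hand": 50}
    - {"tx": -120,"ty": -6,"tz": -45,"turn": -6,"hand": 50}
    - {"tx": -135,"ty": -10,"tz": -80,"turn": -10,"hand": 50}
    - {"tx": -139,"ty": -14,"tz": -120,"turn": -14,"hand": 50}
    - {"tx": -139,"ty": -19,"tz": -160,"turn": -18,"hand": 50}
    - {"tx": -139,"ty": -24,"tz": -200,"turn": -22,"hand": 50}
    - {"tx": -139,"ty": -29,"tz": -238,"turn": -26,"hand": 50}
    - {"tx": -139,"ty": -33,"tz": -268,"turn": -29,"hand": 50}
    - {"tx": -139,"ty": -35,"tz": -282,"turn": -30,"hand": 50}
    - {"tx": -139,"ty": -35,"tz": -287,"turn": -30,"hand": 50}
    - {"tx": -139,"ty": -35,"tz": -287,"turn": -30,"hand": 50}
    - {"tx": -139,"ty": -35,"tz": -287,"turn": -30,"hand": 50}

```text
time_s: 3.95
tcp_pos: [512.6, -63.4, 148.7]
tcp_rot: [[-0.0, 0.991, 0.135], [-0.0, 0.135, -0.991], [-1.0, -0.0, 0.0]]
force: [-0.2, 0.2, -1.8]
grip_width: 56.6
```

Run:
```python
from h import *
delta(disp((0,0,150)),8.2); s=env.state(); print(s["grip_width"],s["force"])
c=cam("wrist"); save(c,"w4"); import pickle; pickle.dump(c,open("w.pkl","wb"))
c=cam("top"); save(c,"t4",(200,120,400,250),4)
c=cam("scene"); save(c,"s4",(200,100,400,250),4)
```

```text
at [512.6 -63.4 148.7] head 7.7 t=3.95 -> tx -1.3 ty 0.8 tz 0.1 turn -0.5
56.59878739107213 [-0.17706259  0.23624575 -1.77240425]
```

View pics/w4.png

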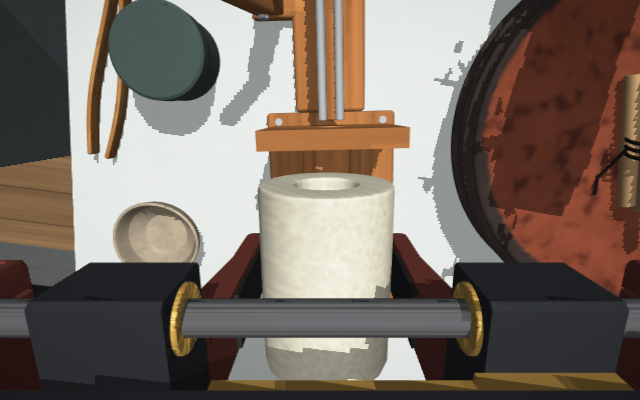

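View pics/t4.png

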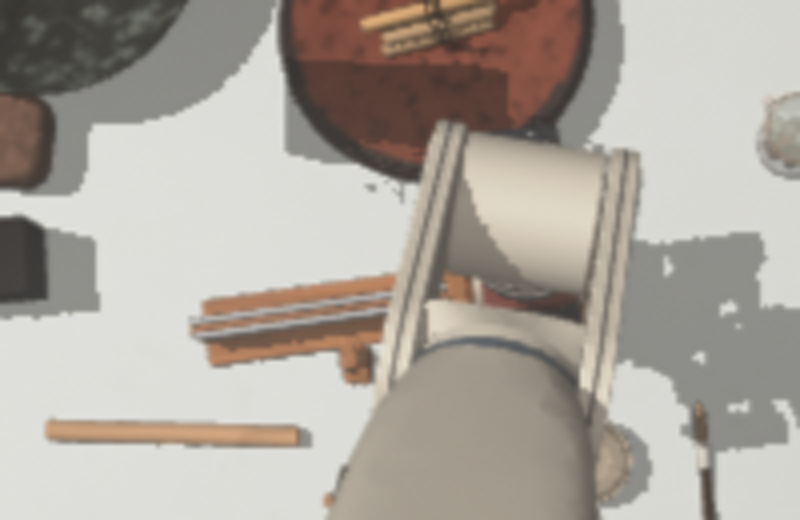

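View pics/s4.png

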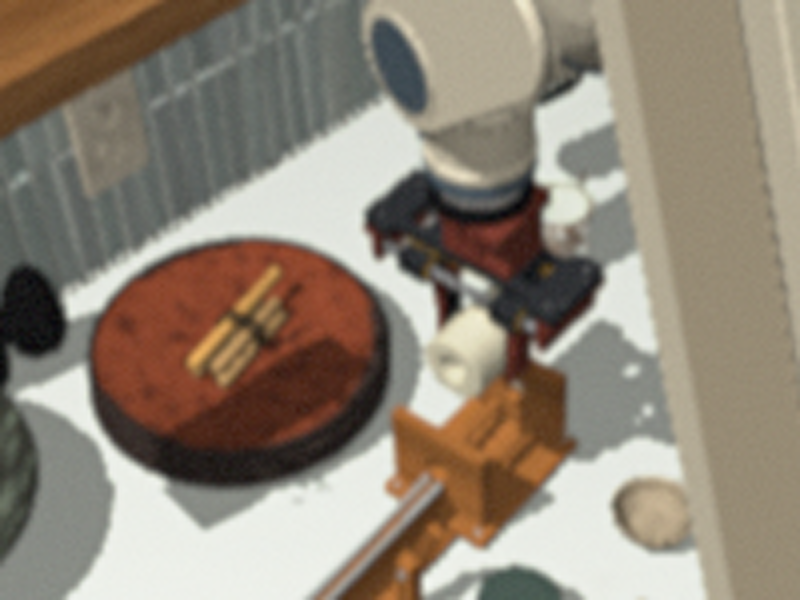

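Run:
```python
import pickle,cv2
c=pickle.load(open("w.pkl","rb"));im=c["img"]
cv2.imwrite("pics/w4c.png",cv2.resize(im[0:200,230:430],None,fx=3.99,fy=3,interpolation=cv2.INTER_CUBIC))
```

```text
(no output)
```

View pics/w4c.png

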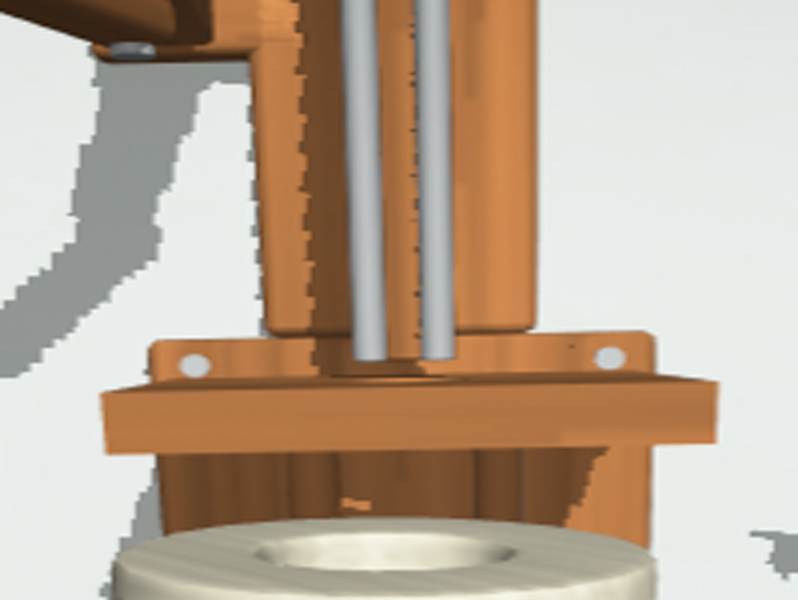

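Corners of the ledge-side cheek top in the crop: (103,393), (717,381), (107,453), (715,443). Rail ends are at about (354,360) and (456,357).

```bash
cat > fit2.py <<'E'
from h import *
import pickle
from scipy.optimize import least_squares
c=pickle.load(open("w.pkl","rb"))
f=lambda x,y:((x+.5)/3.99-.5+230,(y+.5)/3-.5)
obs=[((-45,58,98),f(103,393)),((45,58,98),f(717,381)),((-45,46,98),f(107,453)),((45,46,98),f(715,443)),((-9,62,50),f(354,361)),((9,62,50),f(456,358))]
res=lambda p:np.concatenate([proj(c,disp(P,p))[0]-q for P,q in obs])
r=least_squares(res,np.load("disp.npy"),x_scale=[1,1,.01]); print(r.x,np.degrees(r.x[2]),r.fun.reshape(-1,2).round(1))
np.save("disp_w.npy",r.x)
delta(disp((0,0,44),r.x),np.degrees(r.x[2]))
E
python3 fit2.py
```

```text
[ 5.16990994e+02 -6.24074313e+01  1.58488463e-01] 9.080720020024922 [[-0.9 -0.4]
 [ 0.8 -0.2]
 [-0.4  0.4]
 [ 0.6  0.1]
 [-0.1 -0. ]
 [-0.1  0.4]]
at [512.5 -64.1 148.6] head 7.7 t=4.10 -> tx 104.6 ty 4.7 tz -1.1 turn -1.4
```

Request:
play_rows:
  series:
    - {"tx": 3,"ty": 2,"tz": -1,"turn": -1,"hand": 50}
    - {"tx": 12,"ty": 4.5,"tz": -1,"turn": -1.4,"hand": 50}
    - {"tx": 24,"ty": 4.5,"tz": -1,"turn": -1.4,"hand": 50}
    - {"tx": 36,"ty": 4.5,"tz": -1,"turn": -1.4,"hand": 50}
    - {"tx": 48,"ty": 4.5,"tz": -1,"turn": -1.4,"hand": 50}
    - {"tx": 60,"ty": 4.5,"tz": -1,"turn": -1.4,"hand": 50}
    - {"tx": 72,"ty": 4.5,"tz": -1,"turn": -1.4,"hand": 50}
    - {"tx": 82,"ty": 4.5,"tz": -1,"turn": -1.4,"hand": 50}
    - {"tx": 91,"ty": 4.5,"tz": -1,"turn": -1.4,"hand": 50}
    - {"tx": 97,"ty": 4.5,"tz": -1,"turn": -1.4,"hand": 50}
    - {"tx": 101,"ty": 4.5,"tz": -1,"turn": -1.4,"hand": 50}
    - {"tx": 103,"ty": 4.5,"tz": -1,"turn": -1.4,"hand": 50}
    - {"tx": 103,"ty": 4.5,"tz": -1,"turn": -1.4,"hand": 50}

```text
time_s: 5.18
tcp_pos: [517.1, -61.4, 45.4]
tcp_rot: [[-0.0, 0.987, 0.159], [0.0, 0.159, -0.987], [-1.0, -0.0, -0.0]]
force: [0.5, -0.9, -0.8]
grip_width: 56.5
```

Run:
```python
from h import *
delta(disp((0,0,43),np.load("disp_w.npy")),9); s=env.state(); print(s["grip_width"],s["force"])
c=cam("wrist"); save(c,"w5"); import pickle; pickle.dump(c,open("w.pkl","wb"))
c=cam("scene"); save(c,"s5",(200,100,400,250),4)
```

```text
at [517.1 -61.4  45.4] head 9.2 t=5.18 -> tx 2.4 ty -0.2 tz 1.0 turn 0.2
56.4727041068391 [ 0.48714982 -0.90413029 -0.80981609]
```

View pics/w5.png

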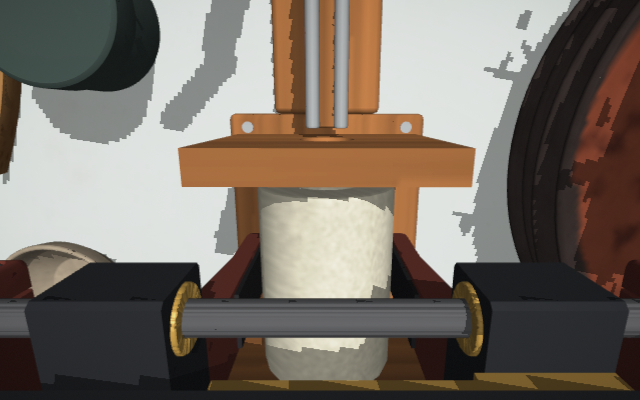

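View pics/s5.png

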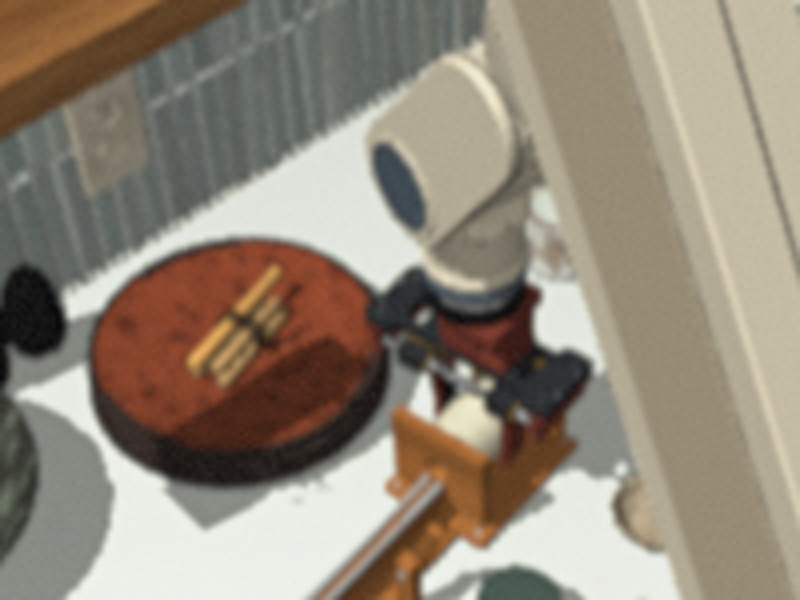

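The roll sits between the cheeks, centred (cheek u 178–475, roll about 326). I'll lower the last 2.5 mm, release and lift.

Request:
play_rows:
  series:
    - {"tx": 1.5,"ty": 0,"tz": 0.5,"turn": 0,"hand": 50}
    - {"tx": 2.5,"ty": 0,"tz": 0.8,"turn": 0,"hand": 50}
    - {"tx": 2.5,"ty": 0,"tz": 0.8,"turn": 0,"hand": 50}
    - {"tx": 2.5,"ty": 0,"tz": 0.8,"turn": 0,"hand": 62}
    - {"tx": 2.5,"ty": 0,"tz": 0.8,"turn": 0,"hand": 72}
    - {"tx": 2.5,"ty": 0,"tz": 0.8,"turn": 0,"hand": 78}
    - {"tx": 2.5,"ty": 0,"tz": 0.8,"turn": 0,"hand": 78}
    - {"tx": -10,"ty": 0,"tz": 0.8,"turn": 0,"hand": 78}
    - {"tx": -45,"ty": 0,"tz": 0.8,"turn": 0,"hand": 78}
    - {"tx": -85,"ty": 0,"tz": 0.8,"turn": 0,"hand": 78}
    - {"tx": -120,"ty": 0,"tz": 0.8,"turn": 0,"hand": 78}
    - {"tx": -120,"ty": 0,"tz": 0.8,"turn": 0,"hand": 78}
    - {"tx": -120,"ty": 0,"tz": 0.8,"turn": 0,"hand": 78}

```text
time_s: 6.37
tcp_pos: [518.8, -62.4, 167.9]
tcp_rot: [[0.005, 0.987, 0.159], [-0.001, 0.159, -0.987], [-1.0, 0.005, 0.002]]
force: [0.1, 0.7, -0.8]
grip_width: 78.2
```

Run:
```python
from h import *
c=cam("wrist"); save(c,"w6"); import pickle; pickle.dump(c,open("w.pkl","wb"))
delta((392.5,226.4,150),-0.6)
```

```text
at [517.4 -62.2 166.2] head 9.2 t=6.42 -> tx 15.9 ty -77.3 tz -304.8 turn 9.8
```

View pics/w6.png

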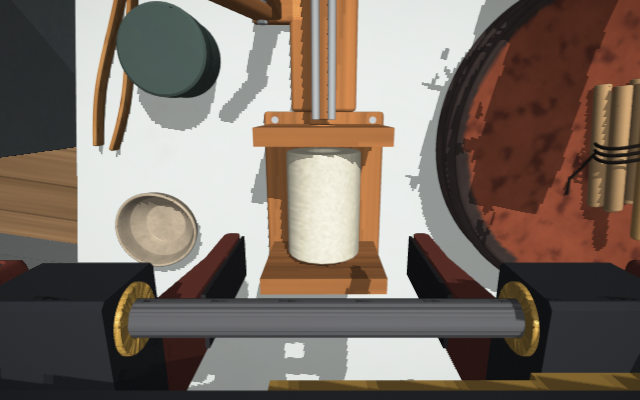

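Wrist view: the roll lies in the cradle between the cheeks at (323,205), aligned with the rails. Next, the dowel.

Request:
play_rows:
  series:
    - {"tx": 0,"ty": -4,"tz": -15,"turn": 0,"hand": 70}
    - {"tx": 0,"ty": -12,"tz": -45,"turn": 2,"hand": 60}
    - {"tx": 0,"ty": -21,"tz": -83,"turn": 4,"hand": 50}
    - {"tx": 0,"ty": -31,"tz": -122,"turn": 6,"hand": 45}
    - {"tx": 0,"ty": -41,"tz": -162,"turn": 8,"hand": 45}
    - {"tx": 0,"ty": -51,"tz": -202,"turn": 9.8,"hand": 45}
    - {"tx": 4,"ty": -61,"tz": -242,"turn": 9.8,"hand": 45}
    - {"tx": 8,"ty": -71,"tz": -277,"turn": 9.8,"hand": 45}
    - {"tx": 14,"ty": -76,"tz": -298,"turn": 9.8,"hand": 45}
    - {"tx": 16,"ty": -77,"tz": -305,"turn": 9.8,"hand": 45}
    - {"tx": 16,"ty": -77,"tz": -305,"turn": 9.8,"hand": 45}
    - {"tx": 16,"ty": -77,"tz": -305,"turn": 9.8,"hand": 45}

```text
time_s: 7.42
tcp_pos: [392.2, 226.0, 148.8]
tcp_rot: [[-0.002, 1.0, -0.01], [-0.001, -0.01, -1.0], [-1.0, -0.002, 0.001]]
force: [0.7, -0.7, 1.0]
grip_width: 45.0
```

Run:
```python
from h import *
c=cam("wrist"); save(c,"w7"); import pickle; pickle.dump(c,open("w.pkl","wb"))
delta((392.5,226.4,2.5),-0.6)
```

```text
at [392.7 225.7 149.1] head -0.7 t=7.47 -> tx 146.6 ty 0.0 tz -0.9 turn -0.1
```

View pics/w7.png

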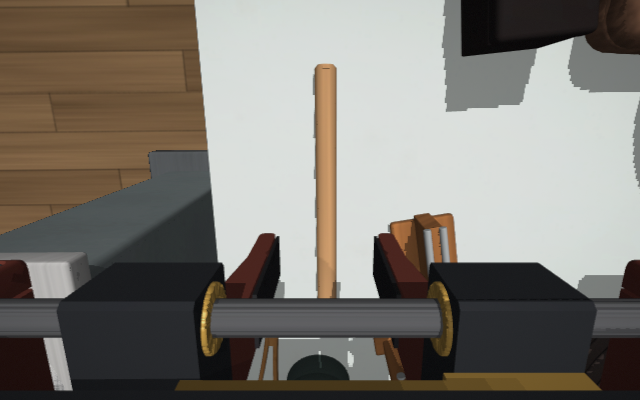

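Run:
```python
from h import *
import pickle
c=pickle.load(open("w.pkl","rb"))
for uv in ((326,67),(326,200),(326,290)): print(atz(c,uv,9).round(1))
print(atz(c,(326,67),18).round(1))
```

```text
[392.4 327.9   9. ]
[391.2 220.    9. ]
[390.3 134.7   9. ]
[392.4 326.9  18. ]
```

Request:
play_rows:
  series:
    - {"tx": 15,"ty": -1,"tz": 1,"turn": 0,"hand": 45}
    - {"tx": 45,"ty": -1,"tz": 1,"turn": 0,"hand": 45}
    - {"tx": 80,"ty": -1,"tz": 1,"turn": 0,"hand": 45}
    - {"tx": 112,"ty": -1,"tz": 1,"turn": 0,"hand": 45}
    - {"tx": 132,"ty": -1,"tz": 1,"turn": 0,"hand": 45}
    - {"tx": 142,"ty": -1,"tz": 1,"turn": 0,"hand": 45}
    - {"tx": 145.5,"ty": -1,"tz": 1,"turn": 0,"hand": 45}
    - {"tx": 145.5,"ty": -1,"tz": 1,"turn": 0,"hand": 30}
    - {"tx": 145.5,"ty": -1,"tz": 1,"turn": 0,"hand": 14}
    - {"tx": 145.5,"ty": -1,"tz": 1,"turn": 0,"hand": 12}
    - {"tx": 145.5,"ty": -1,"tz": 1,"turn": 0,"hand": 12}
    - {"tx": 145.5,"ty": -1,"tz": 1,"turn": 0,"hand": 12}
    - {"tx": 145.5,"ty": -1,"tz": 1,"turn": 0,"hand": 12}
  grip_force: 20

```text
time_s: 8.55
tcp_pos: [392.3, 226.1, 5.2]
tcp_rot: [[0.002, 1.0, -0.011], [0.001, -0.011, -1.0], [-1.0, 0.002, -0.001]]
force: [1.2, -0.9, 9.1]
grip_width: 17.4
```

Run:
```python
from h import *
c=cam("wrist"); save(c,"w8"); import pickle; pickle.dump(c,open("w.pkl","wb"))
p=np.load("disp_w.npy")
delta(disp((0,200,130),p),np.degrees(p[2])); s=env.state(); print(s["grip_width"],s["force"])
```

```text
at [392.4 226.1   5.2] head -0.6 t=8.60 -> tx -124.7 ty 94.3 tz 89.9 turn -9.7
17.462023009263653 [-0.70577785 -1.42108815  7.50865583]
```

View pics/w8.png

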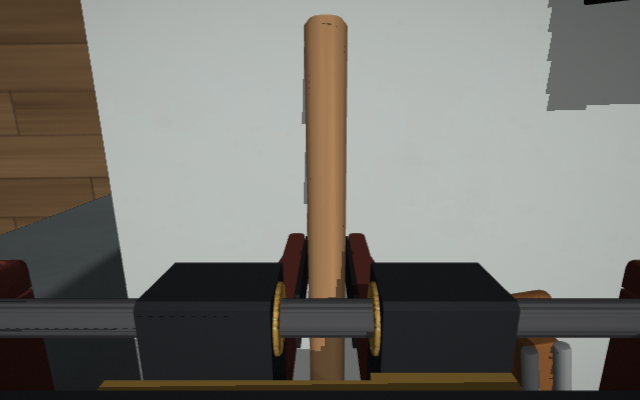

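Run:
```python
from h import *
import pickle
c=pickle.load(open("w.pkl","rb"));s=env.state();R=np.array(s["tcp_rot"])
for uv,z in (((326,20),9),((326,14.5),18),((304,25),9),((347,25),9),((326,280),18)): P=atz(c,uv,z);print(P.round(1),(R.T@(P-s["tcp_pos"])).round(1))
```

```text
[392.9 329.3   9. ] [  -3.7   -0.6 -103.2]
[392.9 329.1  18. ] [ -12.7   -0.5 -103.1]
[384.  327.5   9. ] [  -3.7   -9.4 -101.4]
[401.3 327.4   9. ] [  -3.7    7.9 -101.4]
[391.7 220.   18. ] [-12.8  -0.6   6.1]
```

Request:
play_rows:
  series:
    - {"tx": -5,"ty": 0,"tz": 0,"turn": 0,"hand": 12}
    - {"tx": -20,"ty": 0,"tz": 0,"turn": 0,"hand": 12}
    - {"tx": -45,"ty": 0,"tz": 0,"turn": 0,"hand": 12}
    - {"tx": -75,"ty": 5,"tz": 5,"turn": -1,"hand": 12}
    - {"tx": -100,"ty": 17,"tz": 17,"turn": -2,"hand": 12}
    - {"tx": -117,"ty": 34,"tz": 33,"turn": -4,"hand": 12}
    - {"tx": -124,"ty": 54,"tz": 52,"turn": -6,"hand": 12}
    - {"tx": -124,"ty": 73,"tz": 70,"turn": -8,"hand": 12}
    - {"tx": -124,"ty": 87,"tz": 83,"turn": -9.7,"hand": 12}
    - {"tx": -124,"ty": 93,"tz": 89,"turn": -9.7,"hand": 12}
    - {"tx": -124,"ty": 94,"tz": 90,"turn": -9.7,"hand": 12}
    - {"tx": -124,"ty": 94,"tz": 90,"turn": -9.7,"hand": 12}
    - {"tx": -124,"ty": 94,"tz": 90,"turn": -9.7,"hand": 12}

```text
time_s: 9.68
tcp_pos: [483.5, 135.1, 127.9]
tcp_rot: [[-0.001, 0.988, 0.157], [-0.0, 0.157, -0.988], [-1.0, -0.001, -0.0]]
force: [0.1, 0.4, 0.4]
grip_width: 17.5
```

Run:
```python
from h import *
c=cam("wrist"); save(c,"w9"); import pickle; pickle.dump(c,open("w.pkl","wb"))
c=cam("top"); save(c,"t9",(200,120,400,250),4)
c=cam("scene"); save(c,"s9",(200,150,400,300),4)
p=np.load("disp_w.npy")
delta(disp((0,200,130),p),np.degrees(p[2])); s=env.state(); print(s["grip_width"],s["force"])
```

```text
at [483.8 135.3 128. ] head 9.1 t=9.83 -> tx -2.0 ty 1.6 tz 0.5 turn 0.0
17.08874663447303 [0.03987943 0.18872546 0.20883248]
```

View pics/w9.png

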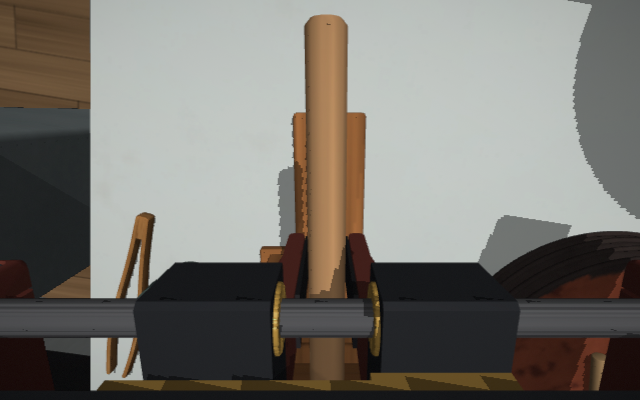

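View pics/s9.png

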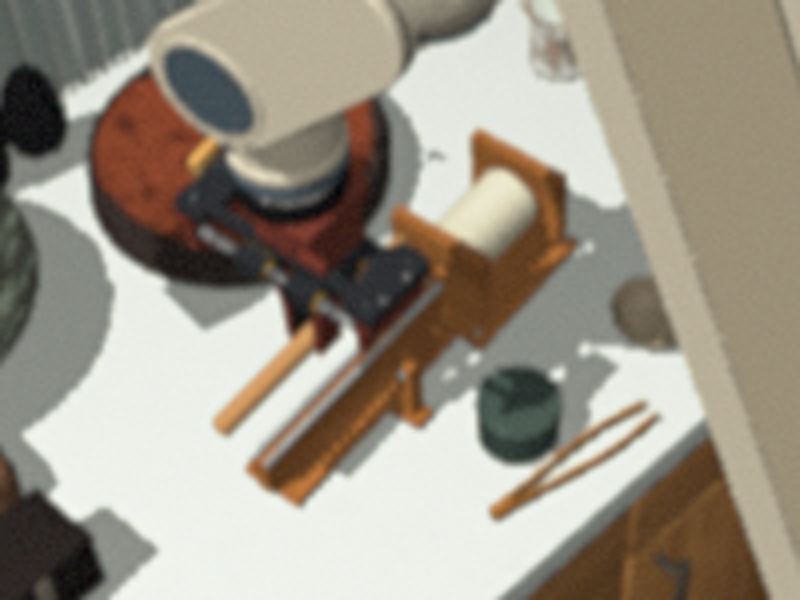

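View pics/t9.png

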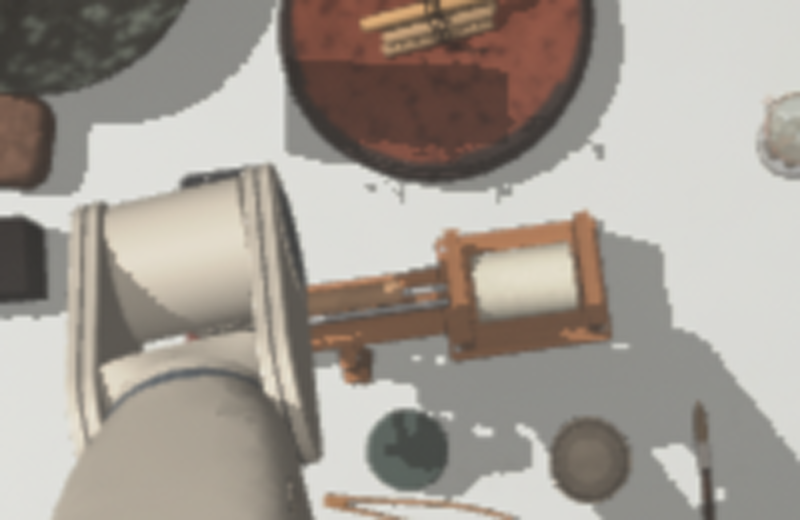

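Run:
```python
import pickle,cv2
c=pickle.load(open("w.pkl","rb"));im=c["img"]
cv2.imwrite("pics/w9c.png",cv2.resize(im[90:270,250:410],None,fx=4,fy=3.3,interpolation=cv2.INTER_CUBIC))
```

```text
(no output)
```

View pics/w9c.png

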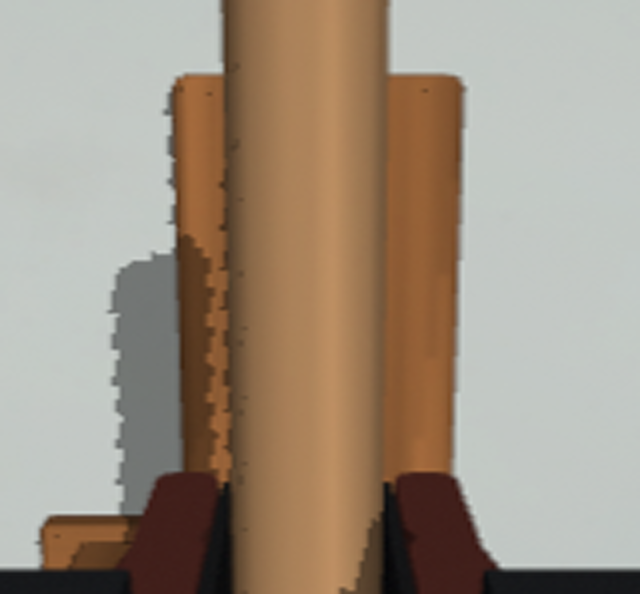

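Request:
play_rows:
  series:
    - {"tx": 3,"ty": 1,"tz": 0.5,"turn": 0,"hand": 12}
    - {"tx": 12,"ty": 2,"tz": 0.5,"turn": 0,"hand": 12}
    - {"tx": 24,"ty": 2,"tz": 0.5,"turn": 0,"hand": 12}
    - {"tx": 36,"ty": 2,"tz": 0.5,"turn": 0,"hand": 12}
    - {"tx": 47,"ty": 2,"tz": 0.5,"turn": 0,"hand": 12}
    - {"tx": 56,"ty": 2,"tz": 0.5,"turn": 0,"hand": 12}
    - {"tx": 62,"ty": 2,"tz": 0.5,"turn": 0,"hand": 12}
    - {"tx": 66,"ty": 2,"tz": 0.5,"turn": 0,"hand": 12}
    - {"tx": 68,"ty": 2,"tz": 0.5,"turn": 0,"hand": 12}
    - {"tx": 68,"ty": 2,"tz": 0.5,"turn": 0,"hand": 12}
    - {"tx": 68,"ty": 2,"tz": 0.5,"turn": 0,"hand": 12}

```text
time_s: 10.75
tcp_pos: [486.9, 134.5, 60.4]
tcp_rot: [[0.0, 0.988, 0.158], [0.0, 0.158, -0.988], [-1.0, 0.0, -0.0]]
force: [-0.1, 0.3, 0.6]
grip_width: 17.7
```

Run:
```python
from h import *
c=cam("wrist"); save(c,"w10"); import pickle; pickle.dump(c,open("w.pkl","wb"))
c=cam("scene"); save(c,"s10",(240,190,370,290),6)
p=np.load("disp_w.npy")
delta(disp((0,200,56.2),p),np.degrees(p[2])); s=env.state(); print(s["grip_width"],s["force"])
```

```text
at [487.  134.5  60.6] head 9.1 t=10.85 -> tx 4.4 ty -1.5 tz -0.8 turn -0.0
17.117242443591685 [-0.79492534 -0.82127976 -0.06180655]
```

View pics/w10.png

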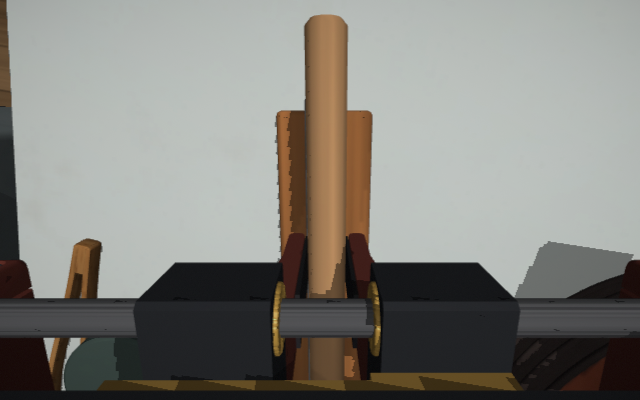

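View pics/s10.png

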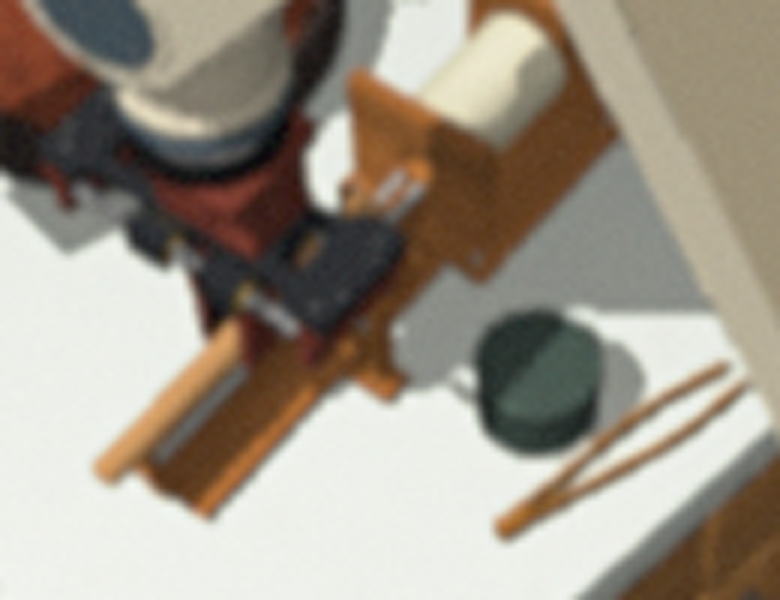

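Request:
play_rows:
  series:
    - {"tx": 1,"ty": -1,"tz": -0.5,"turn": 0,"hand": 12}
    - {"tx": 2,"ty": -1,"tz": -0.5,"turn": 0,"hand": 12}
    - {"tx": 3,"ty": -1,"tz": -0.5,"turn": 0,"hand": 12}
    - {"tx": 4,"ty": -1,"tz": -0.5,"turn": 0,"hand": 12}
    - {"tx": 4.5,"ty": -1,"tz": -0.5,"turn": 0,"hand": 12}
    - {"tx": 4.5,"ty": -1,"tz": -0.5,"turn": 0,"hand": 12}

```text
time_s: 11.35
tcp_pos: [485.7, 134.8, 56.2]
tcp_rot: [[0.0, 0.988, 0.157], [0.0, 0.157, -0.988], [-1.0, 0.0, -0.0]]
force: [-1.8, -1.2, 7.4]
grip_width: 17.8
```

Run:
```python
from h import *
c=cam("wrist"); save(c,"w11",(230,0,430,280),2); import pickle; pickle.dump(c,open("w.pkl","wb"))
p=np.load("disp_w.npy")
delta(disp((0,200,56.2),p),np.degrees(p[2])); s=env.state(); print(s["grip_width"],s["force"])
```

```text
at [485.7 134.8  56.2] head 9.1 t=11.40 -> tx 0.0 ty -0.2 tz -0.3 turn -0.0
17.37848606755882 [-1.89764126 -0.81944767  8.5746226 ]
```

View pics/w11.png

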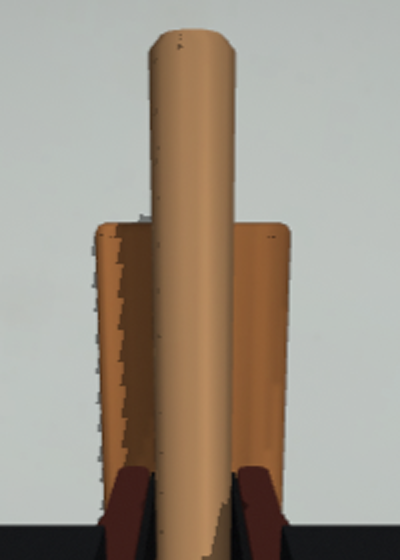

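Contact made with 8 N upward at the expected height, and the dowel is centred over the board. I'll release gently and lift.

Request:
play_rows:
  series:
    - {"tx": 0,"ty": 0,"tz": 0,"turn": 0,"hand": 17}
    - {"tx": 0,"ty": 0,"tz": 0,"turn": 0,"hand": 20}
    - {"tx": 0,"ty": 0,"tz": 0,"turn": 0,"hand": 24}
    - {"tx": 0,"ty": 0,"tz": 0,"turn": 0,"hand": 30}
    - {"tx": 0,"ty": 0,"tz": 0,"turn": 0,"hand": 34}
    - {"tx": 0,"ty": 0,"tz": 0,"turn": 0,"hand": 34}
    - {"tx": -10,"ty": 0,"tz": 0,"turn": 0,"hand": 34}
    - {"tx": -35,"ty": 0,"tz": 0,"turn": 0,"hand": 34}
    - {"tx": -65,"ty": 0,"tz": 0,"turn": 0,"hand": 34}
    - {"tx": -90,"ty": 0,"tz": 0,"turn": 0,"hand": 34}
    - {"tx": -90,"ty": 0,"tz": 0,"turn": 0,"hand": 34}
    - {"tx": -90,"ty": 0,"tz": 0,"turn": 0,"hand": 34}

```text
time_s: 12.4
tcp_pos: [486.7, 135.1, 147.5]
tcp_rot: [[0.004, 0.987, 0.158], [0.001, 0.158, -0.988], [-1.0, 0.004, -0.0]]
force: [-0.6, -0.5, 0.3]
grip_width: 34.3
```

Run:
```python
from h import *
c=cam("wrist"); save(c,"w12"); import pickle; pickle.dump(c,open("w.pkl","wb"))
c=cam("scene"); save(c,"s12",(240,190,370,290),6)
p=np.load("disp_w.npy")
delta(disp((0,340,120),p),np.degrees(p[2])); s=env.state(); print(s["grip_width"],s["force"])
```

```text
at [485.1 134.7 145.4] head 9.1 t=12.50 -> tx 25.4 ty 0.3 tz -140.4 turn -0.0
34.225369184474296 [-0.43446316  0.72309983  0.01183499]
```

View pics/w12.png

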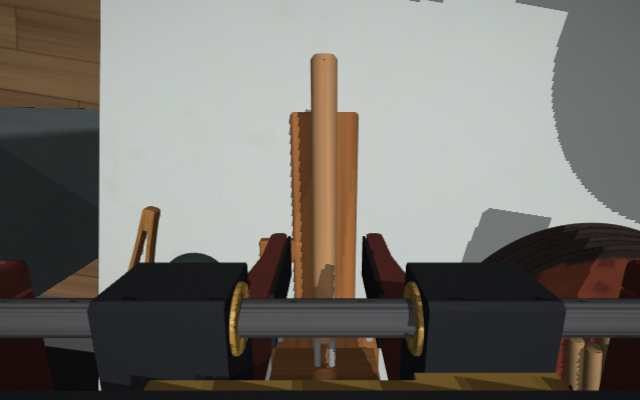

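View pics/s12.png

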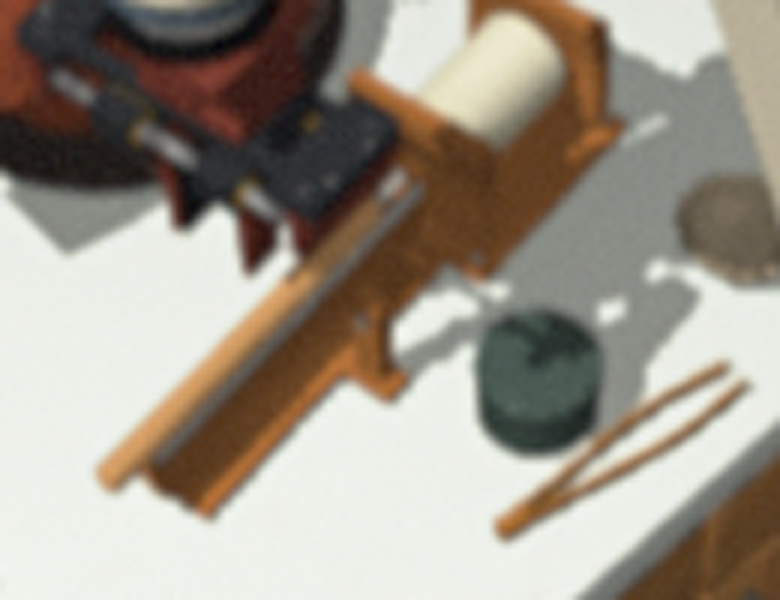

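Run:
```python
from h import *
import pickle
c=pickle.load(open("w.pkl","rb")); p=np.load("disp_w.npy")
def inv(P):
    d=P[:2]-p[:2];a,b=np.cos(p[2]),np.sin(p[2]);return np.array([a*d[0]+b*d[1],-b*d[0]+a*d[1],P[2]])
for uv,z in (((324,55),69),((324,60),60),((325,200),69),((325,260),69),((326.5,366),60)): print(inv(atz(c,uv,z)).round(1))
# the board far end check
for uv in ((291,112.5),(358,112.5)): print("board",inv(atz(c,uv,10)).round(1))
```

```text
[-1.000e-01  3.019e+02  6.900e+01]
[-2.000e-01  3.002e+02  6.000e+01]
[  0.4 208.8  69. ]
[  0.3 164.6  69. ]
[ 1.4 68.9 60. ]
board [-26.9 267.2  10. ]
board [ 27.1 267.2  10. ]
```

Dowel is in the groove; its outer end is at dispenser y≈302 and the axis error is below 1 mm. I'll go beyond its end and shut the fingers.

Request:
play_rows:
  series:
    - {"tx": 0,"ty": 0,"tz": -15,"turn": 0,"hand": 34}
    - {"tx": 3,"ty": 0,"tz": -45,"turn": 0,"hand": 20}
    - {"tx": 8,"ty": 0,"tz": -80,"turn": 0,"hand": 0}
    - {"tx": 15,"ty": 0,"tz": -112,"turn": 0,"hand": 0}
    - {"tx": 25,"ty": 0,"tz": -130,"turn": 0,"hand": 0}
    - {"tx": 40,"ty": 0,"tz": -138,"turn": 0,"hand": 0}
    - {"tx": 60,"ty": 0,"tz": -140,"turn": 0,"hand": 0}
    - {"tx": 75,"ty": 0,"tz": -140,"turn": 0,"hand": 0}
    - {"tx": 84,"ty": 0,"tz": -140,"turn": 0,"hand": 0}
    - {"tx": 87,"ty": 0,"tz": -140,"turn": 0,"hand": 0}
    - {"tx": 87,"ty": 0,"tz": -140,"turn": 0,"hand": 0}
    - {"tx": 87,"ty": 0,"tz": -140,"turn": 0,"hand": 0}

```text
time_s: 13.5
tcp_pos: [463.7, 272.9, 58.7]
tcp_rot: [[-0.0, 0.988, 0.157], [-0.0, 0.157, -0.988], [-1.0, -0.0, 0.0]]
force: [-0.3, 0.4, 0.1]
grip_width: 0.3
```

Run:
```python
from h import *
c=cam("scene"); save(c,"s13",(200,150,400,300),4)
p=np.load("disp_w.npy")
delta(disp((0,314,57.5),p),np.degrees(p[2])); s=env.state(); print(s["grip_width"],s["force"])
```

```text
at [464.  273.   59.1] head 9.0 t=13.55 -> tx 1.6 ty -0.6 tz 25.6 turn -0.0
0.6168576463072664 [-0.95722504  0.14609546 -0.18811394]
```

View pics/s13.png

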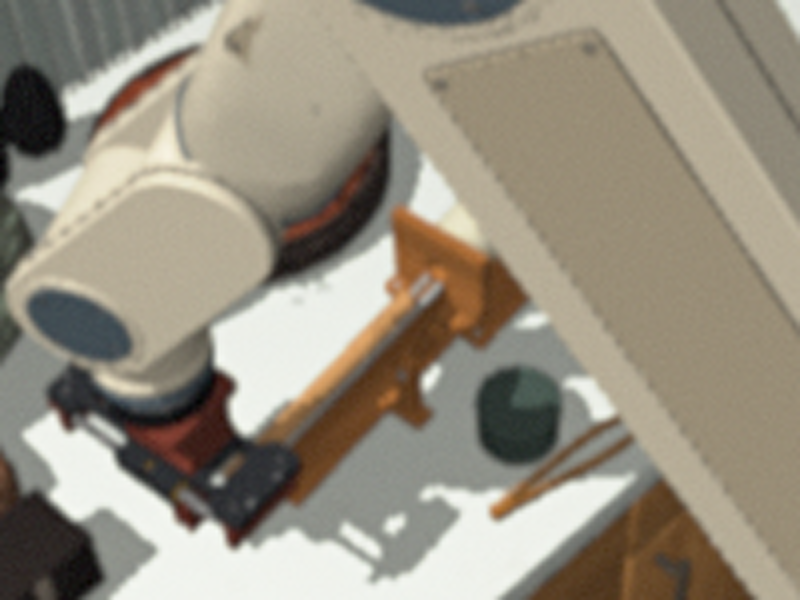

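Request:
play_rows:
  series:
    - {"tx": 2,"ty": -0.5,"tz": 5,"turn": 0,"hand": 0}
    - {"tx": 2,"ty": -0.5,"tz": 15,"turn": 0,"hand": 0}
    - {"tx": 2,"ty": -0.5,"tz": 23,"turn": 0,"hand": 0}
    - {"tx": 2,"ty": -0.5,"tz": 27,"turn": 0,"hand": 0}
    - {"tx": 2,"ty": -0.5,"tz": 32,"turn": 0,"hand": 0}
    - {"tx": 2,"ty": -0.5,"tz": 38,"turn": 0,"hand": 0}
    - {"tx": 2,"ty": -0.5,"tz": 44,"turn": 0,"hand": 0}
    - {"tx": 2,"ty": -0.5,"tz": 50,"turn": 0,"hand": 0}
    - {"tx": 2,"ty": -0.5,"tz": 56,"turn": 0,"hand": 0}
    - {"tx": 2,"ty": -0.5,"tz": 62,"turn": 0,"hand": 0}
    - {"tx": 2,"ty": -0.5,"tz": 68,"turn": 0,"hand": 0}
    - {"tx": 2,"ty": -0.5,"tz": 75,"turn": 0,"hand": 0}
    - {"tx": 2,"ty": -0.5,"tz": 75,"turn": 0,"hand": 0}

```text
time_s: 14.63
tcp_pos: [474.9, 197.7, 56.6]
tcp_rot: [[-0.0, 0.988, 0.157], [-0.0, 0.157, -0.988], [-1.0, -0.0, 0.0]]
force: [-1.1, -0.2, -1.2]
grip_width: 0.4
```

Run:
```python
from h import *
c=cam("scene"); save(c,"s14",(230,170,380,290),5)
c=cam("top"); save(c,"t14",(220,150,360,250),5)
c=cam("wrist"); save(c,"w14")
p=np.load("disp_w.npy")
delta(disp((0,115,57.5),p),np.degrees(p[2])); s=env.state(); print(s["grip_width"],s["force"])
```

```text
at [474.9 198.8  56.7] head 9.0 t=14.78 -> tx -0.8 ty 0.4 tz 149.6 turn -0.0
0.691998728704066 [ 0.37816355 -0.70257924 -0.631687  ]
```

View pics/s14.png

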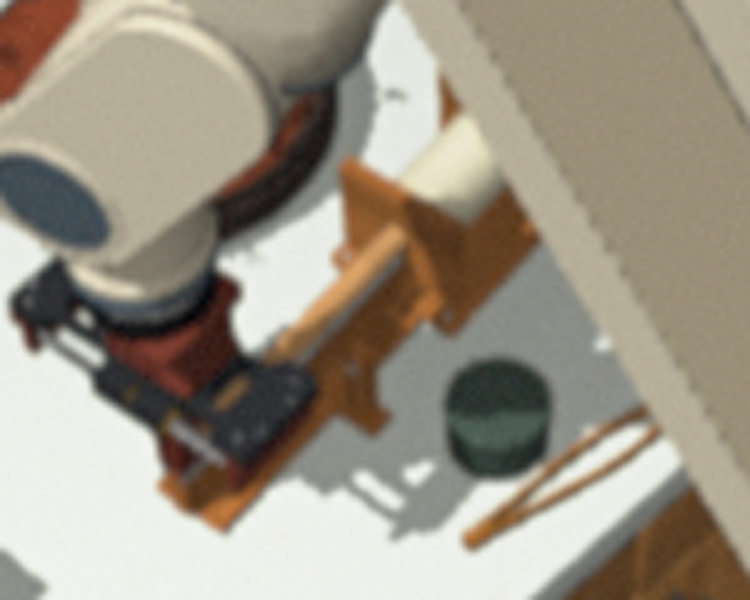

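View pics/t14.png

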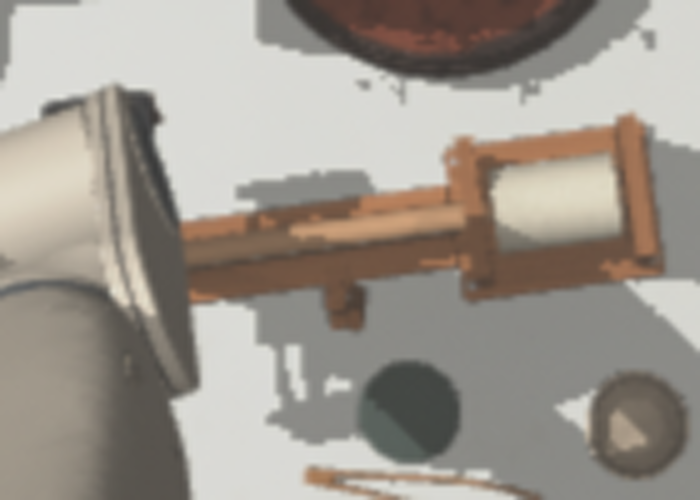

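The dowel's front has reached the near cheek with no noticeable force. I'll keep pushing in stages.

Request:
play_rows:
  series:
    - {"tx": -0.5,"ty": 0.3,"tz": 4,"turn": 0,"hand": 0}
    - {"tx": -0.5,"ty": 0.3,"tz": 9,"turn": 0,"hand": 0}
    - {"tx": -0.5,"ty": 0.3,"tz": 15,"turn": 0,"hand": 0}
    - {"tx": -0.5,"ty": 0.3,"tz": 21,"turn": 0,"hand": 0}
    - {"tx": -0.5,"ty": 0.3,"tz": 27,"turn": 0,"hand": 0}
    - {"tx": -0.5,"ty": 0.3,"tz": 33,"turn": 0,"hand": 0}
    - {"tx": -0.5,"ty": 0.3,"tz": 39,"turn": 0,"hand": 0}
    - {"tx": -0.5,"ty": 0.3,"tz": 45,"turn": 0,"hand": 0}
    - {"tx": -0.5,"ty": 0.3,"tz": 51,"turn": 0,"hand": 0}
    - {"tx": -0.5,"ty": 0.3,"tz": 57,"turn": 0,"hand": 0}
    - {"tx": -0.5,"ty": 0.3,"tz": 63,"turn": 0,"hand": 0}
    - {"tx": -0.5,"ty": 0.3,"tz": 69,"turn": 0,"hand": 0}
    - {"tx": -0.5,"ty": 0.3,"tz": 75,"turn": 0,"hand": 0}
    - {"tx": -0.5,"ty": 0.3,"tz": 75,"turn": 0,"hand": 0}

```text
time_s: 15.95
tcp_pos: [487.1, 123.9, 57.2]
tcp_rot: [[-0.0, 0.988, 0.157], [-0.0, 0.157, -0.988], [-1.0, -0.0, 0.0]]
force: [-0.3, 0.8, -0.2]
grip_width: 0.4
```

Run:
```python
from h import *
c=cam("scene"); save(c,"s15",(230,170,380,290),5)
c=cam("top"); save(c,"t15",(220,150,360,250),5)
p=np.load("disp_w.npy")
delta(disp((0,115,57.5),p),np.degrees(p[2])); s=env.state(); print(s["grip_width"],s["force"])
```

```text
at [487.1 124.7  57.2] head 9.0 t=16.05 -> tx -0.3 ty 0.1 tz 74.4 turn -0.0
0.4657026267181523 [ 0.12752126  0.22537263 -0.50314528]
```

View pics/s15.png

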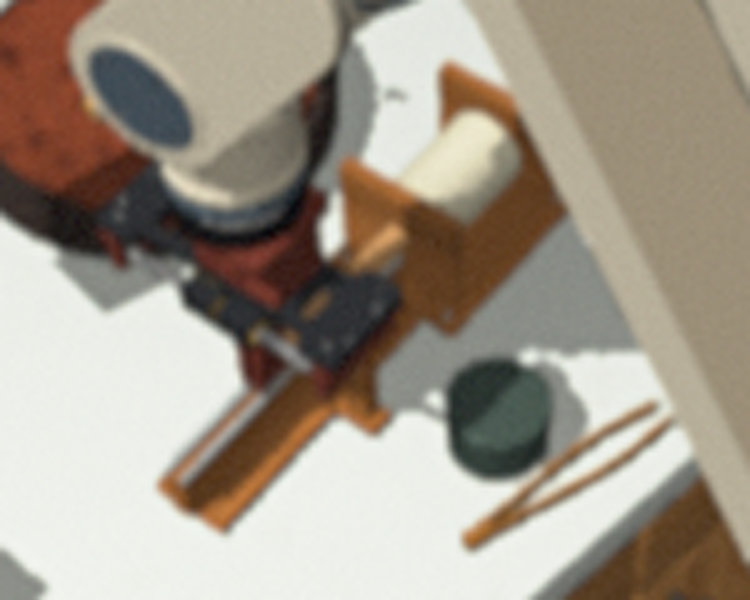

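View pics/t15.png

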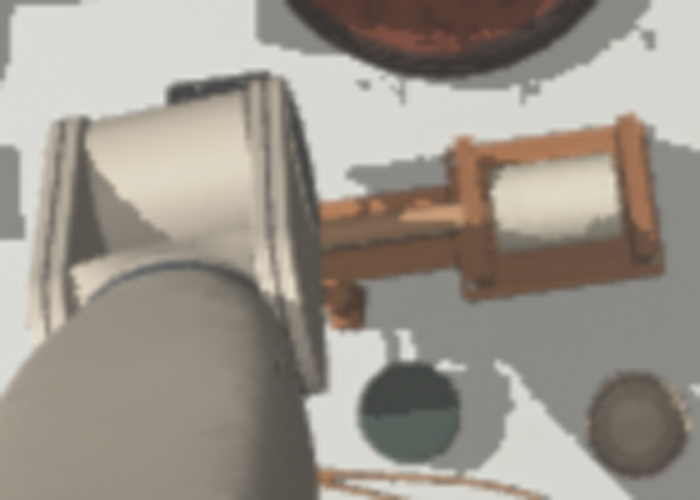

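No resistance; the dowel front should be inside the roll now. Continuing slowly through the far cheek.

Request:
play_rows:
  series:
    - {"tx": 0,"ty": 0,"tz": 3,"turn": 0,"hand": 0}
    - {"tx": 0,"ty": 0,"tz": 7,"turn": 0,"hand": 0}
    - {"tx": 0,"ty": 0,"tz": 11,"turn": 0,"hand": 0}
    - {"tx": 0,"ty": 0,"tz": 15,"turn": 0,"hand": 0}
    - {"tx": 0,"ty": 0,"tz": 19,"turn": 0,"hand": 0}
    - {"tx": 0,"ty": 0,"tz": 23,"turn": 0,"hand": 0}
    - {"tx": 0,"ty": 0,"tz": 27,"turn": 0,"hand": 0}
    - {"tx": 0,"ty": 0,"tz": 31,"turn": 0,"hand": 0}
    - {"tx": 0,"ty": 0,"tz": 35,"turn": 0,"hand": 0}
    - {"tx": 0,"ty": 0,"tz": 40,"turn": 0,"hand": 0}
    - {"tx": 0,"ty": 0,"tz": 40,"turn": 0,"hand": 0}

```text
time_s: 16.97
tcp_pos: [493.4, 84.6, 57.2]
tcp_rot: [[-0.0, 0.988, 0.157], [-0.0, 0.157, -0.988], [-1.0, -0.0, 0.0]]
force: [-0.8, 0.7, -0.1]
grip_width: 0.4
```

Run:
```python
from h import *
c=cam("scene"); save(c,"s16",(230,170,380,290),5)
c=cam("top"); save(c,"t16",(220,150,360,250),5)
p=np.load("disp_w.npy")
delta(disp((0,115,57.5),p),np.degrees(p[2])); s=env.state(); print(s["grip_width"],s["force"])
```

```text
at [493.3  85.1  57.1] head 9.0 t=17.07 -> tx -0.4 ty 0.1 tz 34.4 turn -0.1
0.42159106007166974 [-0.88445168  0.79850138 -0.76714762]
```

View pics/s16.png

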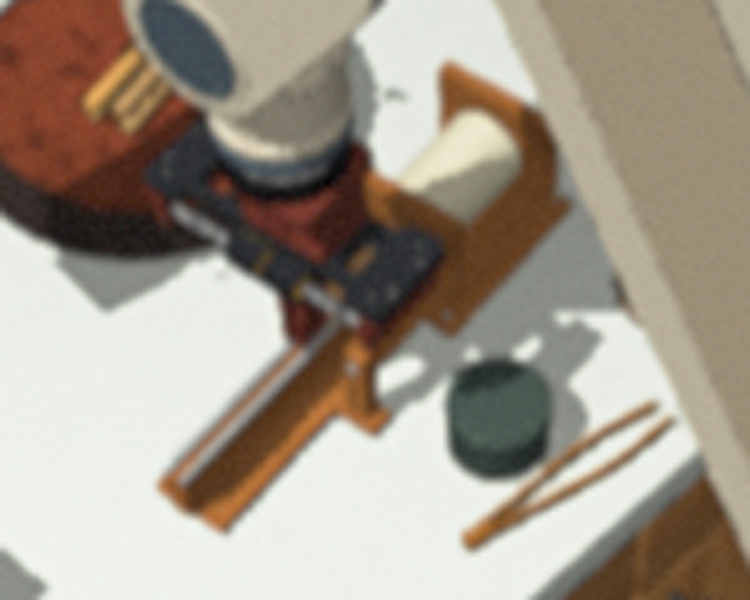

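View pics/t16.png

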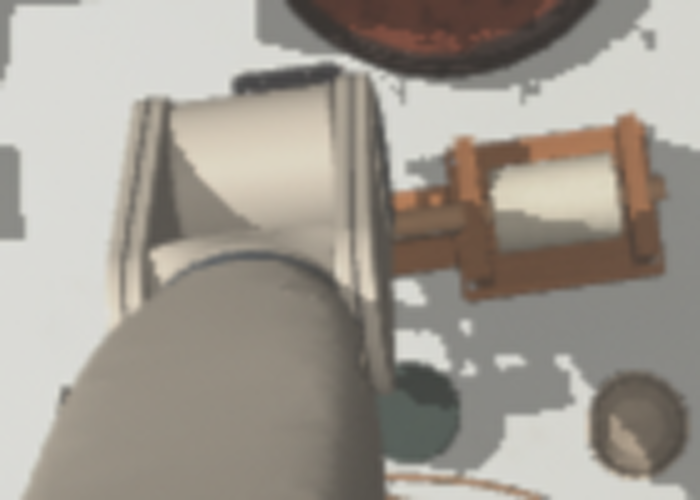

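The dowel has come through the far cheek: its tip is at about (665,187) in the top crop. I'll measure how far it sticks out.

```bash
cat >> h.py <<'E'
def inv(P,p=None):
    p=np.load("disp_w.npy") if p is None else p
    d=P[:2]-p[:2];a,b=np.cos(p[2]),np.sin(p[2]);return np.array([a*d[0]+b*d[1],-b*d[0]+a*d[1],P[2]])
E
python3 - <<'E'
from h import *
c=cam("top"); save(c,"t17",(330,165,370,205),14)
b=lambda x,y:((x+.5)/5-.5+220,(y+.5)/5-.5+150)
print(inv(atz(c,b(666,187),60)).round(1), "far cheek outer top corners",inv(atz(c,b(640,115),98)).round(1),inv(atz(c,b(660,258),98)).round(1))
E
```

```text
[  0.6 -71.6  60. ] far cheek outer top corners [ 43.8 -59.3  98. ] [-47.3 -58.8  98. ]
```

View pics/t17.png

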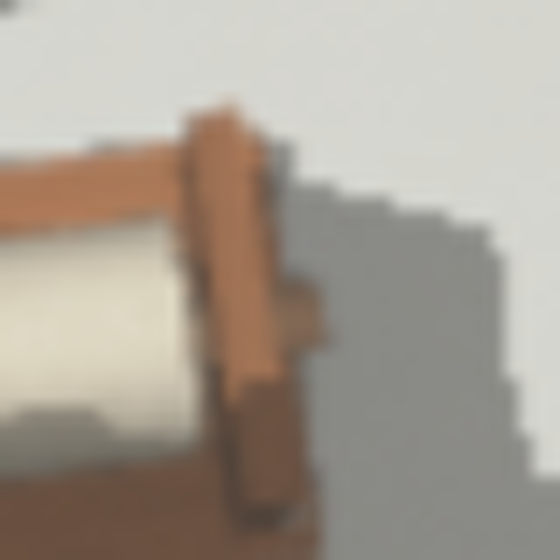

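Tip at y ≈ -71.6, against -70.6 predicted from the TCP, so they agree. The dowel needs about 34 mm more.

Request:
play_rows:
  series:
    - {"tx": -0.3,"ty": 0,"tz": 3,"turn": 0,"hand": 0}
    - {"tx": -0.3,"ty": 0,"tz": 7,"turn": 0,"hand": 0}
    - {"tx": -0.3,"ty": 0,"tz": 11,"turn": 0,"hand": 0}
    - {"tx": -0.3,"ty": 0,"tz": 15,"turn": 0,"hand": 0}
    - {"tx": -0.3,"ty": 0,"tz": 19,"turn": 0,"hand": 0}
    - {"tx": -0.3,"ty": 0,"tz": 23,"turn": 0,"hand": 0}
    - {"tx": -0.3,"ty": 0,"tz": 27,"turn": 0,"hand": 0}
    - {"tx": -0.3,"ty": 0,"tz": 30,"turn": 0,"hand": 0}
    - {"tx": -0.3,"ty": 0,"tz": 32,"turn": 0,"hand": 0}
    - {"tx": -0.3,"ty": 0,"tz": 33,"turn": 0,"hand": 0}
    - {"tx": -0.3,"ty": 0,"tz": 33.5,"turn": 0,"hand": 0}
    - {"tx": -0.3,"ty": 0,"tz": 33.5,"turn": 0,"hand": 0}

```text
time_s: 18.12
tcp_pos: [498.6, 52.2, 57.5]
tcp_rot: [[0.0, 0.988, 0.157], [0.0, 0.157, -0.988], [-1.0, 0.0, 0.0]]
force: [-0.3, -0.3, -0.1]
grip_width: 0.2
```

Run:
```python
from h import *
c=cam("top"); save(c,"t18",(270,150,370,230),7); save(c,"t18b",(330,165,370,205),14)
c=cam("wrist"); save(c,"w18"); import pickle; pickle.dump(c,open("w.pkl","wb"))
p=np.load("disp_w.npy")
delta(disp((0,115,57.5),p),np.degrees(p[2])); s=env.state(); print(s["grip_width"],s["force"])
```

```text
at [498.5  52.4  57.5] head 9.1 t=18.22 -> tx -0.0 ty 0.1 tz 1.3 turn -0.0
0.23176870774032357 [-0.12123952 -0.35452933  0.81345257]
```

View pics/t18.png

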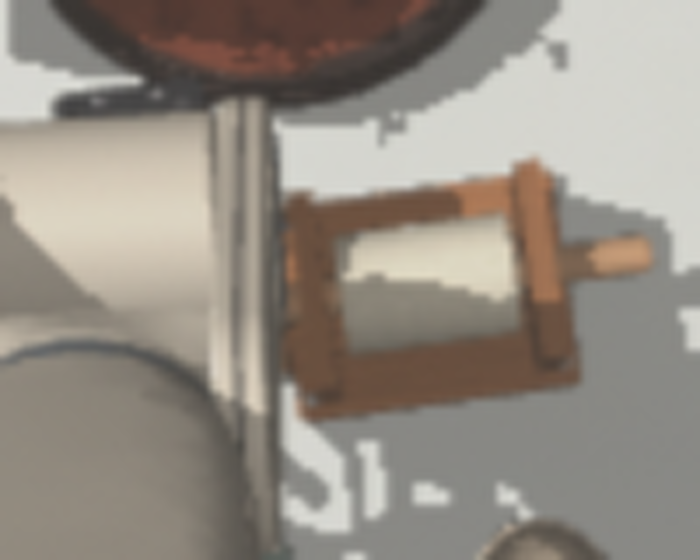

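View pics/t18b.png

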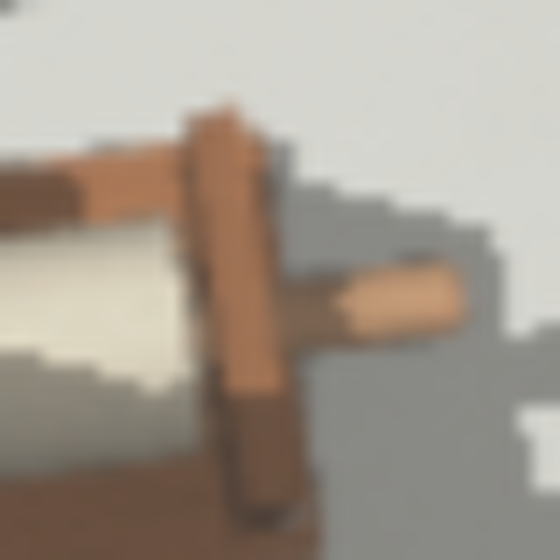

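View pics/w18.png

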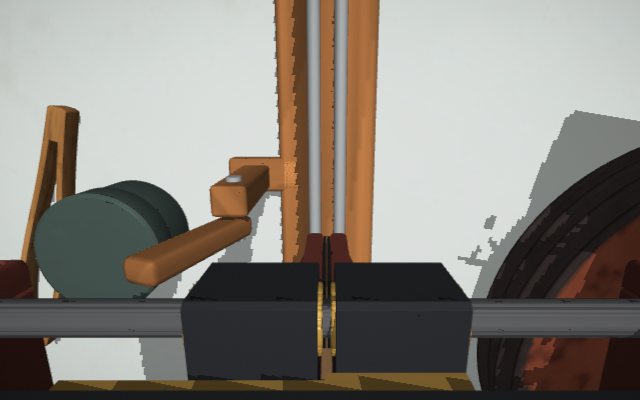

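Run:
```python
from h import *
import pickle
T=cam("top"); w=pickle.load(open("w.pkl","rb"))
for x,y in((466,298),(458,298)):
    print("tip",inv(atz(T,((x+.5)/14-.5+330,(y+.5)/14-.5+165),60)).round(1))
p=np.load("disp_w.npy")
for a in np.arange(1.6,2.15,.1): print(round(a,2),proj(w,[disp((-42+56*np.cos(a),133,60+56*np.sin(a)),p)])[0].round(),(-42+56*np.cos(a)).round(),(60+56*np.sin(a)).round())
print("pivot",proj(w,[disp((-42,133,60),p)])[0].round(),"post top", proj(w,[disp((-42,147,72),p)])[0].round())
```

```text
tip [-1.000e-01 -1.041e+02  6.000e+01]
tip [   0.2 -102.3   60. ]
1.6 [188. 279.] -44.0 116.0
1.7 [171. 278.] -49.0 116.0
1.8 [155. 277.] -55.0 115.0
1.9 [140. 275.] -60.0 113.0
2.0 [128. 272.] -65.0 111.0
2.1 [117. 269.] -70.0 108.0
pivot [237. 225.] post top [228. 202.]
```

```bash
cat > ov.py <<'E'
from h import *
import pickle,sys
def overlay(c,a,out,box,s,p=np.load("disp_w.npy")):
    x0,y0,x1,y1=box
    im=cv2.resize(c["img"][y0:y1,x0:x1],None,fx=s,fy=s,interpolation=cv2.INTER_CUBIC)
    def L(A,B,col):
        q=proj(c,[disp(A,p),disp(B,p)]); q=((q-[x0,y0]+.5)*s-.5).round().astype(int)
        cv2.line(im,tuple(map(int,q[0])),tuple(map(int,q[1])),col,1)
    for x in(-50,-34):
        L((x,140,72),(x,154,72),(255,255,0))
        for y in(140,154):L((x,y,72),(x,y,10),(255,255,0))
    for y in(140,154):L((-50,y,72),(-34,y,72),(255,255,0))
    K=lambda r,h,y:(-42+r*np.cos(a)-h*np.sin(a),y,60+r*np.sin(a)+h*np.cos(a))
    for y in(128,138):
        for h in(-7,7):L(K(0,h,y),K(56,h,y),(255,0,255))
        L(K(56,-7,y),K(56,7,y),(255,0,255))
    for h in(-7,7):L(K(56,h,128),K(56,h,138),(255,0,255))
    for x in(-9,9):L((x,62,53),(x,273,53),(255,0,0))
    for x in(-28,28):L((x,62,10),(x,273,10),(0,0,255))
    cv2.imwrite(out,im)
E
python3 - <<'E'
from ov import *
overlay(pickle.load(open("w.pkl","rb")),1.9,"pics/o18.png",(100,100,300,300),3.9)
E
```

View pics/o18.png

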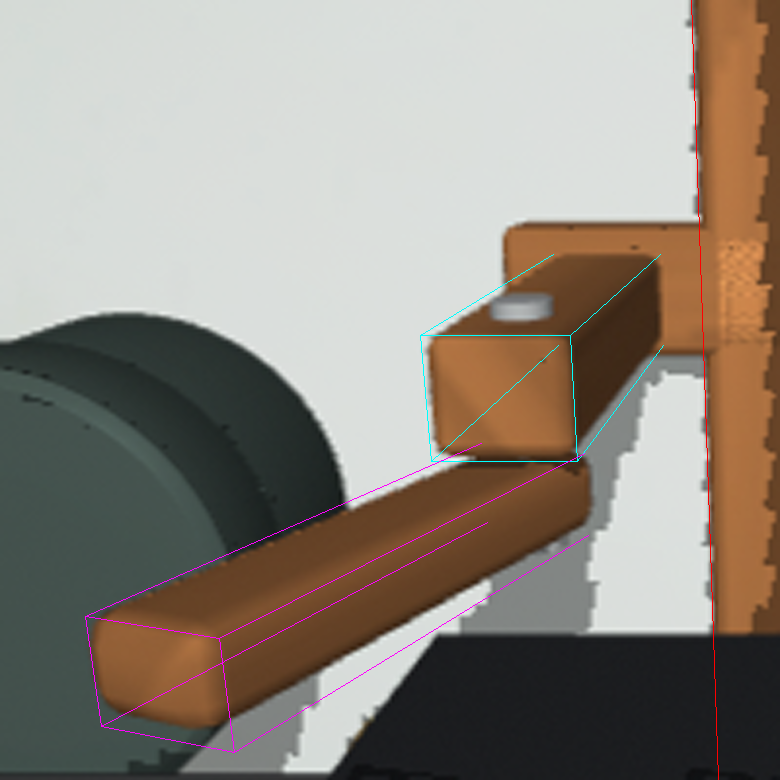

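The model overlay matches the keeper at about 1.92 rad, and the dowel tip is at y ≈ -103 to -104, so it is nearly centred. I'll retreat upward and go round to the keeper's -x side.

Run:
```python
from h import *
p=np.load("disp_w.npy")
delta(disp((-95,131,97),p),np.degrees(p[2]))
```

```text
at [498.6  52.4  57.5] head 9.1 t=18.27 -> tx -39.5 ty -94.9 tz -14.7 turn -0.0
```

Request:
play_rows:
  series:
    - {"tx": 0,"ty": 0,"tz": -2,"turn": 0,"hand": 0}
    - {"tx": 0,"ty": 0,"tz": -4,"turn": 0,"hand": 0}
    - {"tx": -15,"ty": 0,"tz": -5,"turn": 0,"hand": 0}
    - {"tx": -45,"ty": 0,"tz": -5,"turn": 0,"hand": 0}
    - {"tx": -75,"ty": 0,"tz": -5,"turn": 0,"hand": 0}
    - {"tx": -88,"ty": -5,"tz": -5,"turn": 0,"hand": 0}
    - {"tx": -90,"ty": -25,"tz": -10,"turn": 0,"hand": 0}
    - {"tx": -90,"ty": -55,"tz": -15,"turn": 0,"hand": 0}
    - {"tx": -90,"ty": -82,"tz": -15,"turn": 0,"hand": 0}
    - {"tx": -90,"ty": -95,"tz": -15,"turn": 0,"hand": 0}
    - {"tx": -90,"ty": -95,"tz": -15,"turn": 0,"hand": 0}
    - {"tx": -70,"ty": -95,"tz": -15,"turn": 0,"hand": 0}
    - {"tx": -50,"ty": -95,"tz": -15,"turn": 0,"hand": 0}
    - {"tx": -40,"ty": -95,"tz": -15,"turn": 0,"hand": 0}
    - {"tx": -40,"ty": -95,"tz": -15,"turn": 0,"hand": 0}

```text
time_s: 19.52
tcp_pos: [402.5, 52.3, 96.0]
tcp_rot: [[-0.002, 0.988, 0.158], [-0.0, 0.158, -0.988], [-1.0, -0.002, -0.0]]
force: [-0.8, 1.1, -0.8]
grip_width: 0.7
```

Run:
```python
from h import *
c=cam("wrist"); save(c,"w19"); import pickle; pickle.dump(c,open("w.pkl","wb"))
c=cam("scene"); save(c,"s19",(230,170,380,290),5)
c=cam("top"); save(c,"t19",(220,150,370,250),5)
s=env.state(); print(inv(s["tcp_pos"]),s["force"],s["grip_width"])
```

```text
[-93.98318379 131.23743178  97.84227984] [-0.23340094 -0.40654648 -0.97445445] 0.770093911531173
```

View pics/w19.png

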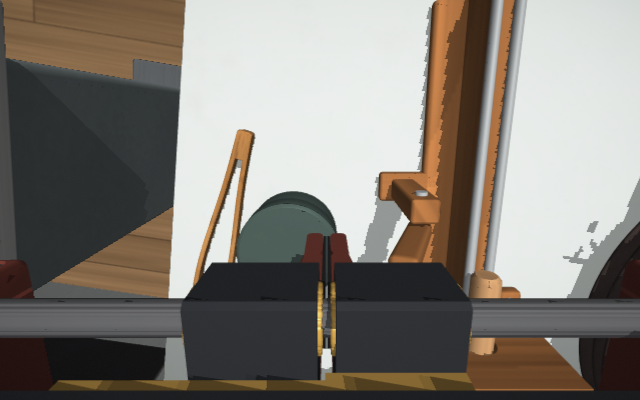

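View pics/s19.png

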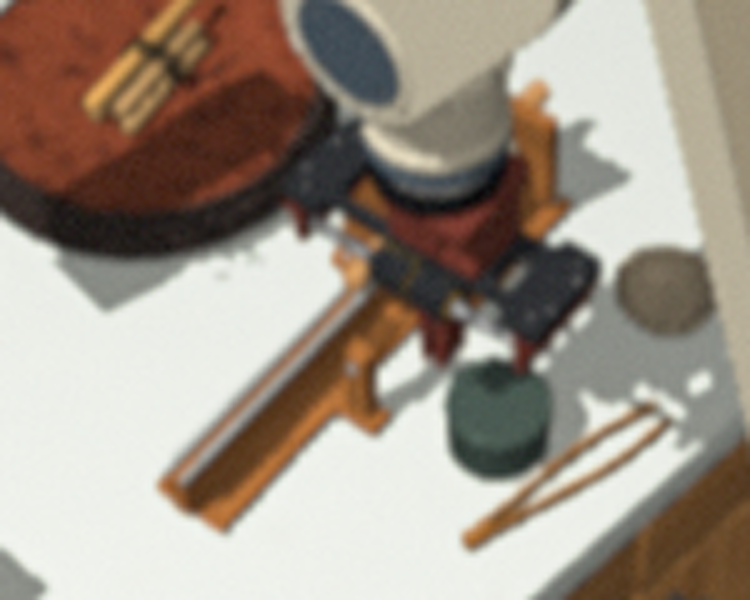

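View pics/t19.png

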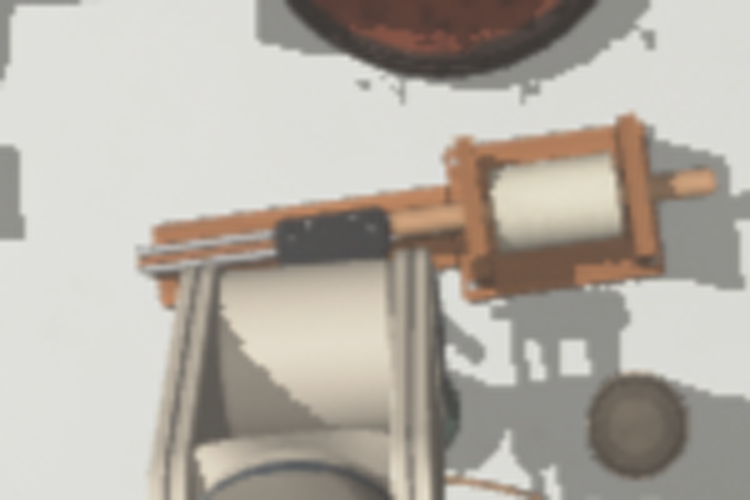

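Request:
play_rows:
  series:
    - {"tx": 1,"ty": 4,"tz": 0,"turn": 0,"hand": 0}
    - {"tx": 1,"ty": 10,"tz": 0,"turn": 0,"hand": 0}
    - {"tx": 1,"ty": 16,"tz": 0,"turn": 0,"hand": 0}
    - {"tx": 1,"ty": 22,"tz": 0,"turn": 0,"hand": 0}
    - {"tx": 1,"ty": 28,"tz": 0,"turn": 0,"hand": 0}
    - {"tx": 1,"ty": 34,"tz": 0,"turn": 0,"hand": 0}
    - {"tx": 1,"ty": 40,"tz": 0,"turn": 0,"hand": 0}
    - {"tx": 1,"ty": 46,"tz": 0,"turn": 0,"hand": 0}
    - {"tx": 1,"ty": 52,"tz": 0,"turn": 0,"hand": 0}
    - {"tx": 1,"ty": 58,"tz": 0,"turn": 0,"hand": 0}
    - {"tx": 1,"ty": 64,"tz": 0,"turn": 0,"hand": 0}
    - {"tx": 1,"ty": 64,"tz": 0,"turn": 0,"hand": 0}

```text
time_s: 20.67
tcp_pos: [467.2, 62.5, 96.6]
tcp_rot: [[0.002, 0.988, 0.158], [0.0, 0.158, -0.988], [-1.0, 0.002, 0.0]]
force: [0.1, 0.2, 0.0]
grip_width: 0.7
```

Run:
```python
from h import *
c=cam("wrist"); save(c,"w20")
c=cam("scene"); save(c,"s20",(230,170,380,290),5)
s=env.state(); print(inv(s["tcp_pos"]),s["force"],s["grip_width"])
```

```text
[-30.51397825 131.18832447  96.49080354] [ 0.86886634 -0.45095009 -0.20553156] 0.47155754490241164
```

View pics/w20.png

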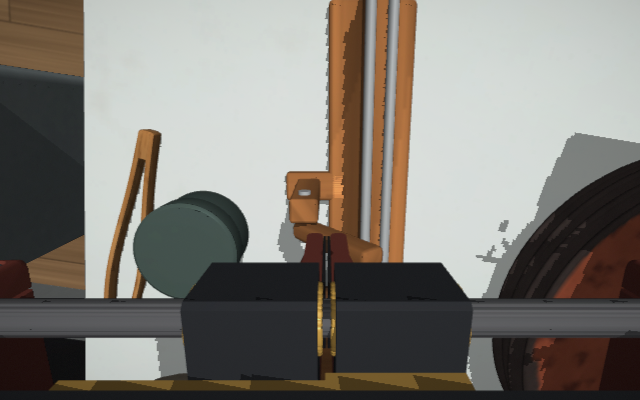

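View pics/s20.png

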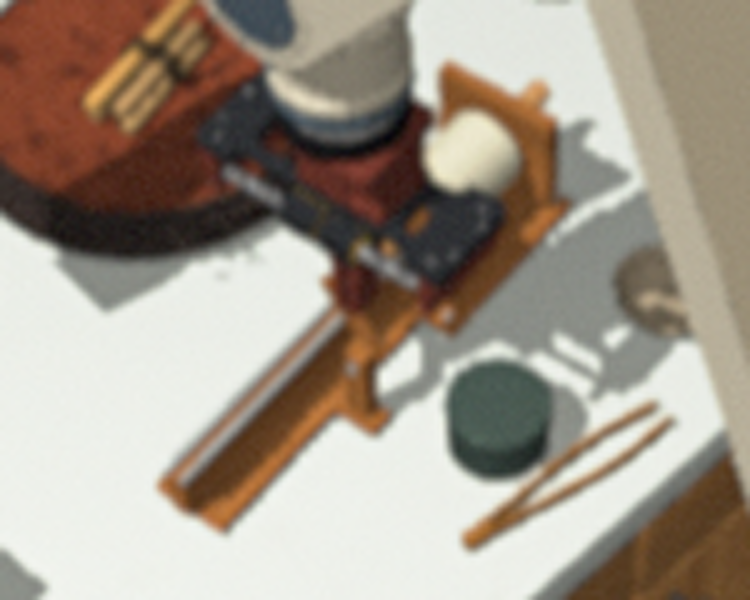

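Request:
play_rows:
  series:
    - {"tx": 2,"ty": 4,"tz": 0.5,"turn": 0,"hand": 0}
    - {"tx": 6,"ty": 8.5,"tz": 0.5,"turn": 0,"hand": 0}
    - {"tx": 10,"ty": 13,"tz": 0.5,"turn": 0,"hand": 0}
    - {"tx": 14,"ty": 17,"tz": 0.5,"turn": 0,"hand": 0}
    - {"tx": 18,"ty": 20,"tz": 0.5,"turn": 0,"hand": 0}
    - {"tx": 22,"ty": 23,"tz": 0.5,"turn": 0,"hand": 0}
    - {"tx": 25,"ty": 25,"tz": 0.5,"turn": 0,"hand": 0}
    - {"tx": 27,"ty": 26,"tz": 0.5,"turn": 0,"hand": 0}
    - {"tx": 28,"ty": 26,"tz": 0.5,"turn": 0,"hand": 0}
    - {"tx": 28,"ty": 26,"tz": 0.5,"turn": 0,"hand": 0}

```text
time_s: 21.6
tcp_pos: [491.5, 65.8, 68.3]
tcp_rot: [[0.0, 0.988, 0.158], [0.0, 0.158, -0.988], [-1.0, 0.0, 0.0]]
force: [-0.5, -0.7, 0.1]
grip_width: 0.8
```

Run:
```python
from h import *
c=cam("wrist"); save(c,"w21"); import pickle; pickle.dump(c,open("w.pkl","wb"))
s=env.state(); print(inv(s["tcp_pos"]),s["force"],s["grip_width"])
```

```text
[ -5.02479657 130.66653511  68.42498037] [-0.35812686 -0.01517601  0.57448271] 0.5309346882152302
```

View pics/w21.png

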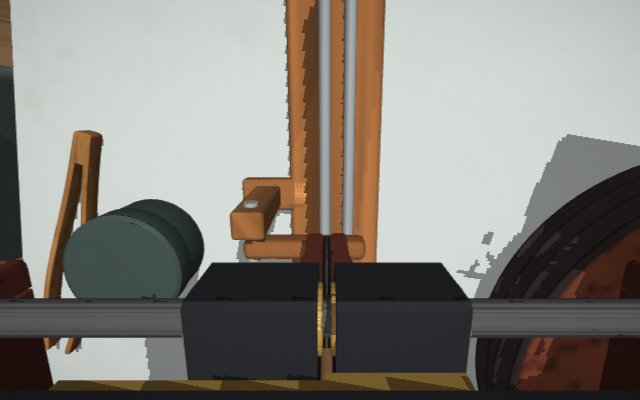

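Keeper is nearly level, at (245–365, 247). I'll press it gently to the end stop, stepping down.

Request:
play_rows:
  series:
    - {"tx": 1,"ty": 1,"tz": 0,"turn": 0,"hand": 0}
    - {"tx": 1.5,"ty": 2,"tz": 0,"turn": 0,"hand": 0}
    - {"tx": 2,"ty": 2,"tz": 0,"turn": 0,"hand": 0}
    - {"tx": 2.3,"ty": 2,"tz": 0,"turn": 0,"hand": 0}
    - {"tx": 2.3,"ty": 2,"tz": 0,"turn": 0,"hand": 0}

```text
time_s: 22.07
tcp_pos: [492.9, 66.1, 66.8]
tcp_rot: [[-0.001, 0.988, 0.158], [-0.0, 0.158, -0.988], [-1.0, -0.001, -0.0]]
force: [-4.6, -0.1, 11.4]
grip_width: 0.4
```

Run:
```python
from h import *
s=env.state(); print(inv(s["tcp_pos"]),s["force"],s["grip_width"])
```

```text
[ -3.49086224 130.67881373  66.83130445] [-4.64202829 -0.07782525 11.38032119] 0.4441168641428186
```

End stop reached: 11 N upward at tip z = 66.8, where 67 was expected. Lift clear and inspect.

Request:
play_rows:
  series:
    - {"tx": -5,"ty": 0,"tz": 0,"turn": 0,"hand": 0}
    - {"tx": -25,"ty": 0,"tz": 0,"turn": 0,"hand": 0}
    - {"tx": -55,"ty": 0,"tz": 0,"turn": 0,"hand": 0}
    - {"tx": -85,"ty": 0,"tz": 0,"turn": 0,"hand": 0}
    - {"tx": -110,"ty": 0,"tz": 0,"turn": 0,"hand": 0}
    - {"tx": -120,"ty": 0,"tz": 8,"turn": 0,"hand": 0}
    - {"tx": -120,"ty": 0,"tz": 30,"turn": 0,"hand": 0}
    - {"tx": -120,"ty": 0,"tz": 60,"turn": 0,"hand": 0}
    - {"tx": -120,"ty": 0,"tz": 75,"turn": 0,"hand": 0}
    - {"tx": -120,"ty": 0,"tz": 80,"turn": 0,"hand": 0}
    - {"tx": -120,"ty": 0,"tz": 80,"turn": 0,"hand": 0}
    - {"tx": -120,"ty": 0,"tz": 80,"turn": 0,"hand": 0}

```text
time_s: 23.07
tcp_pos: [505.6, -12.8, 185.6]
tcp_rot: [[-0.001, 0.988, 0.157], [0.0, 0.157, -0.988], [-1.0, -0.001, -0.0]]
force: [-0.7, -0.5, 0.7]
grip_width: 0.3
```

Run:
```python
from ov import *
s=env.state(); print(inv(s["tcp_pos"]),s["force"])
w=cam("wrist"); save(w,"w22"); pickle.dump(w,open("w.pkl","wb"))
overlay(w,0.0,"pics/o22.png",(230,60,430,260),3.9)
c=cam("scene"); save(c,"s22",(230,170,380,290),5)
```

```text
[ -3.45745796  50.76354027 185.64435038] [-0.69393155 -0.47122986  0.74716653]
```

View pics/w22.png

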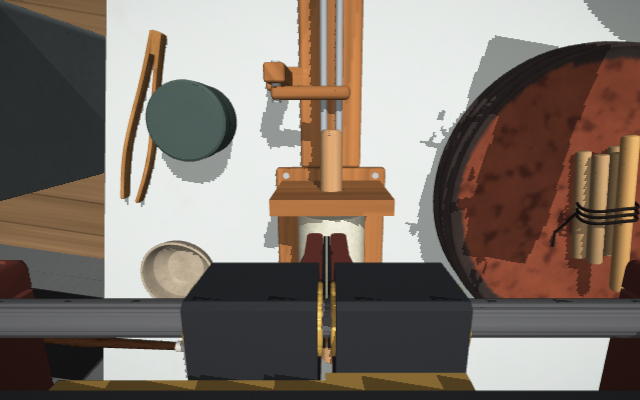

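View pics/o22.png

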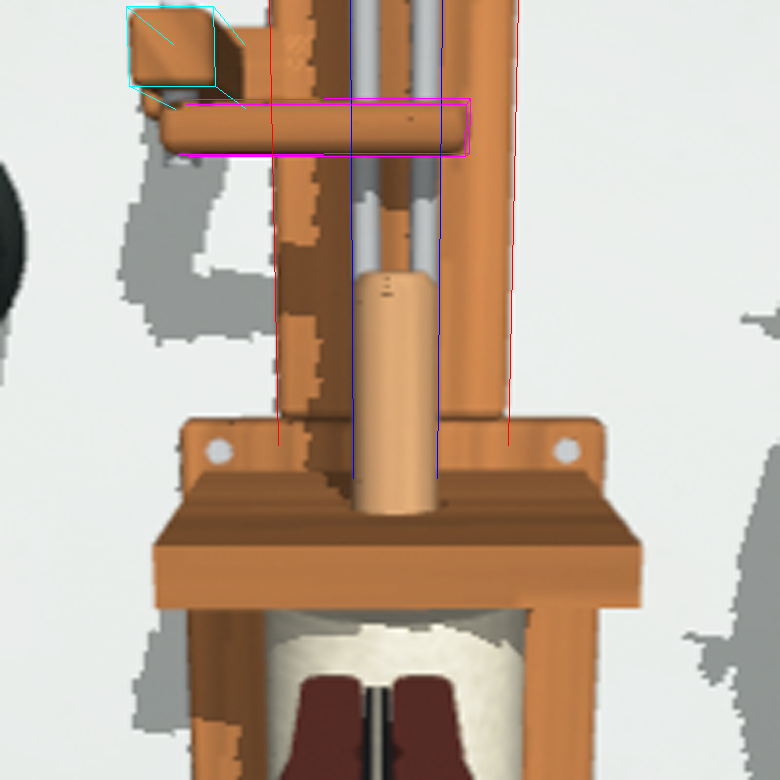

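View pics/s22.png

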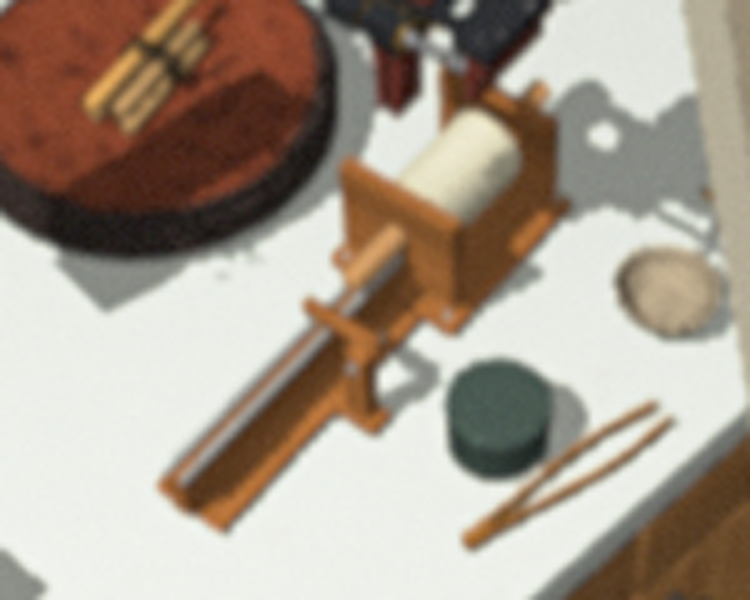

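Keeper matches the shut (0 rad) overlay. I'll check the dowel's end against the 47 mm target on each side and that the bystanders have not moved.

Run:
```python
from ov import *
w=pickle.load(open("w.pkl","rb"))
f=lambda x,y:((x+.5)/3.9-.5+230,(y+.5)/3.9-.5+60)
print("ledge end",inv(atz(w,f(395,272),67)).round(1),inv(atz(w,f(395,285),60)).round(1),"cheek outer base ~58: ",inv(atz(w,f(395,512),67)).round(1))
T=cam("top"); save(T,"t23"); save(T,"t23b",(320,150,380,210),10)
```

```text
ledge end [ -0.3 105.7  67. ] [ -0.2 102.8  60. ] cheek outer base ~58:  [-0.2 57.6 67. ]
```

View pics/t23.png

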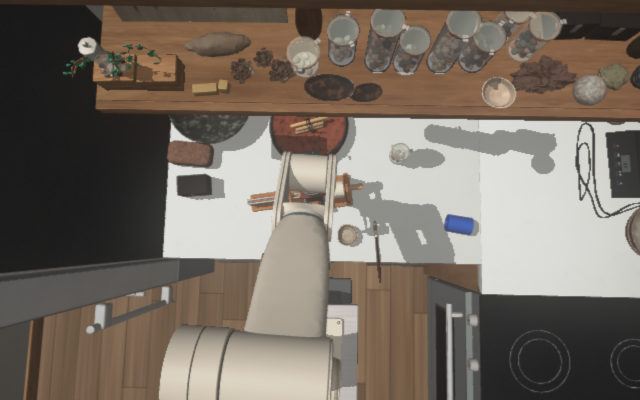

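View pics/t23b.png

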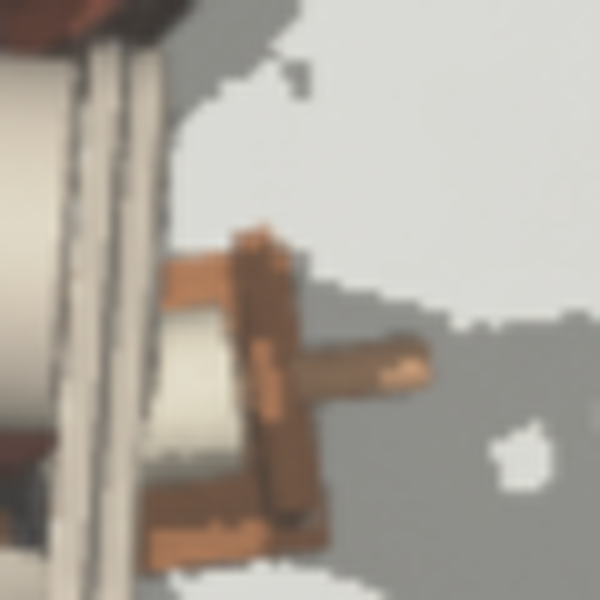

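All checks agree, and the arm is clear at z ≈ 186 mm, touching nothing. Handing in.

Run:
```python
from h import *
print(order.job_done(), env.state()["time_s"])
```

```text
the job is handed in; nothing more can be done
the job is handed in; nothing more can be done
```

The dispenser is loaded and the job is handed in, at about 23 s of the 67 s allowed. In the order asked, I:
- set the roll in the cradle;
- laid the dowel on the ledge and let go of it;
- pushed the dowel by its end through both cheeks and the roll;
- swung the keeper down to its end stop.

**Dowel:** The wrist camera put its ledge-side end at about y = 105.5 mm. Its far tip was at about -103 to -104 mm in the top view. The target is 105 mm each way, so it sticks out about 45–47 mm on both sides.

**Keeper:** The wrist picture matched the model at the shut position. The fingertip stopped at z = 66.8 mm (67 expected) with about 11 N.

**Other things:** The tin, bowl and box looked unmoved in the last pictures, and so did the jar, blue roll and brush. I judged this by eye and did not measure it. The arm stood clear of everything at about z = 186 mm when I handed in.

**What failed or disagreed:**
- **Refused call:** My first move call was rejected because its rows lacked some keys; nothing moved.
- **Dispenser pose:** The top and wrist cameras disagreed by about 4 mm and 0.9°. I used the wrist fit, and the fits and contact heights that followed agreed with it.
- **Grip forces:** While closing on the roll and the dowel, the wrist read 6–9 N upward, far below the limit.

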